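Free a wedged sample can from the mixer clamp and stand it on the balance

ROBOT

A 6-joint arm with a two-finger parallel gripper is mounted at the origin on the work surface. World frame = base frame: x ahead of the robot, y to its left, z up, the work surface at z = 0. Lengths are in mm, angles in rad, forces in N, time in s.
With the tool pointing down it reaches from about 325 to 750 mm from the base axis. Payload 7.6 kg.
Tool frame: the origin (TCP) lies midway between the tips of the shut fingers; the grasp point (between the pads) lies 19 mm behind it; z points along the fingers, y is the direction in which the jaws open and shut (so a half turn about z gives the same grasp; the last joint's range is limited). The gripper opens to 85 mm and grips with 20 to 120 N. Pads are 22 mm wide; open, the fingers measure 114 mm over their backs; the gripper's body (76 mm by 85 mm) begins 54 mm behind the grasp point. The pads swing forward as they close: fully open they stand 13 mm farther back than shut.
Start: joints at [1.097, 0.052, 1.401, -0, 1.689, -0.07], TCP at [206.267, 482.804, 231.323] pointing down, gripper open.
Joint ranges: [-2.9, 2.9], [-0.91, 2.17], [0.12, 2.37], [-1.06, 4.2], [0.26, 2.73], [-2.93, 2.93]. Speed limits (rad/s): [2.57, 2.57, 3.01, 3.14, 3.14, 3.14].

INTERFACE

Orientations are given as a rotation vector (axis times angle).
In Python, from cell import state, cams, ticket, boxes_of, landmark_of gives the robot as it stands.
- The arm moves only by the tool drive_tool, never from a script. Its argument "series" is a list of rows, each a list of 5 numbers: the shift along the tool's x, y, z normalised to -1 to 1, where 1 is 5 cm, then the turn about the tool's z normalised to -1 to 1, where 1 is 5 degrees, then the opening, from 0 (shut) to 1 (fully open). In form: [[dx, dy, dz, twist, hand], ...]. A call has 1 to 8 rows; each row shifts and turns the pose as measured when the row begins, along the tool's axes as they then stand; what a row does not reach is not made up. A row lasts 1/10 s, in which the tool goes at most 50 mm and 8.59 degrees, less where a joint would pass 70% of its speed; a pose out of reach is approached as far as the arm can. A call with a number of a shift or a turn outside -1 to 1 is refused whole. A call with a gripper value outside its range is refused whole. The fingers move at their own pace and stop on an object; the grip force is fixed at half the most. Time passes only in rows, so rows that do not move let the fingers close. It gives the time, the measured TCP pose, the force and the opening at its end, in the units of the state.
- state(): the state, without advancing time (a new reading comes with each control period).
- cams.grab_frame(name): name is "scene" or "top" or "wrist"; returns a dict with "image" (480x640x3 uint8, red, green, blue), "fx", "fy", "cx", "cy" (pixels), "cam_to_world" (4x4, takes a point from camera to world coordinates); the wrist camera has in their place "hand_eye" (4x4, takes a point from camera to tool coordinates, whose origin is the TCP and whose axes are the flange's). Camera axes: x right, y up, looking along -z (the intrinsics and any distortion apply to the point x, -y, -z); pixel columns grow to the right and rows downward; lengths in mm; the calibration is good to about 2 mm. The wrist camera is an equidistant fisheye: a pixel r from the principal point sees the ray r / f radians off the axis. A picture is of the moment at which its call begins: read the wrist's pose just before it. There is no depth.
- ticket.sign_off(): hands the job in, once; it reports no verdict.
Trained networks look in the newest picture that a camera, given by its name, has taken for a name from the list of things; names that differ only in an ending like _2 or _b are one class to them, and where a whole thing is asked for, a point or a joint stands for the part that bears it (a point fixed in the world has none). Each returns a list of dicts, best first, with "score" (0 to 1); they miss things now and then, are a little off and sometimes report something else, mostly with a low value. They report only what shows in the picture. A call takes as long as a camera call. They do not tell look-alikes from the thing itself.
- boxes_of(label, camera): "bbox" ([left, top, right, bottom] in pixels, round what is visible of it).
- landmark_of(label, camera): "point" ([row, column] in pixels: a listed point, or the origin of a listed thing).
The state is a dict: "time_s": time; "joint_positions": joint angles; "joint_velocities": joint speeds; "tau": joint torques, N m; "eef_pos": TCP position; "eef_rot": TCP orientation; "force": force on the tool from outside, world axes, zero at the start; "torque": the same for the moment, N m; "gripper_width": opening from 0.0 (shut) to 1.0 (fully open).
Only numpy, scipy, OpenCV 4.12 (cv2) and the standard library are available. Lean on these libraries where they do the work, as an engineer would, in place of code of your own. Each camera call takes 0.05 s, during which the arm holds its last target.

TASK

The square sample can is wedged in the clamp between its two sliding steel shoes. Rock it by its cap to one side and then to the other, until both shoes have been pushed back and let go of its rib, then pull it straight up out of the clamp. Set it down gently and upright in the middle of the balance's round pan and let go, leaving the two cups and the spare can where they stand.

Things in the scene. Friction and masses are not known exactly. Their poses are not given: they have to be found in the camera images.
- can_center (a point): centre of the wedged can, half-way up (75 mm above its underside). White plastic can, 0.3 to 0.5 kg, 150 mm high: square body 48 (x) by 50 (y) mm, 110 mm high, and a round cap on top. A rib round it, 34 to 44 mm above the underside, sticks out 6 mm on its two y sides (62 mm over both). z is up along the can; x and y match the clamp's at the start
- can_cap (a point): the can's round screw cap, the place to grip: 46 mm in diameter, from 116 to 150 mm above the can's underside; this point lies on its axis, 133 mm above the underside
- clamp_seat (a point): the clamp's seat under the middle of the can's underside, 30 mm above the table; bolted down. z up; y runs from shoe to shoe: the can rocks towards +y and -y, on a boss 20 mm wide in y. Two upright plates (inner faces 52 mm apart, 65 mm high over the seat) guard the can's x sides. Posts under the shoes are 48 mm high over the seat, foot plate 130 (x) by 210 (y) mm
- shoe_left (a joint): flat steel shoe on the clamp's +y side: m pushed back, 0 at the can's body, 0.010 at its stop. It is 12 mm thick, 51 to 63 mm above the seat, 7 mm over the can's rib, and overhangs it by 5.5 mm, so a straight pull catches after 7 mm. Leaning the can against it pushes it back (12 N, no spring, it stays): 0.165 rad about the seat gives 7 to 10 mm. Clear of the rib from 0.0055
- shoe_right (a joint): the same for the like shoe on the clamp's -y side
- pan (a point): centre of the top of the balance's round steel pan, 130 mm in diameter, level, 64 mm above the table. The balance is a grey box 230 (x) by 185 (y) mm, top 52 mm above the table, fixed; the pan's centre lies 25 mm from the box's middle on its +x side
- spare_center (a point): centre, half-way up, of a spare can of the same make that stands free on the table: leave it alone
- cup_a: grey plastic cup, 70 mm across, 85 mm high, open upward, loose; origin at its underside: leave it alone
- cup_b: another such cup: leave it alone
Mind the look-alikes: they are no part of the job. What is shaped like the part that bears can_center but green or purple is not meant.

How it is judged (in metres and radians):
On the way, in this order (a step that is already met when the one before it is completed fails the run):
1. the can is leaned to one side and one shoe is pushed back clear of the rib (angle between can_center's own z axis and vertical above 0.05 rad and value of joint any of shoe_left, shoe_right above 0.0055 m), for 0.05 s.
2. the can is leaned to the other side, so that both shoes are pushed back clear of the rib (angle between can_center's own z axis and vertical above 0.05 rad and value of joint each of shoe_left, shoe_right above 0.0055 m), for 0.05 s.
3. the can is lifted out of the clamp (z of can_center in the frame of clamp_seat above 0.13 m), for 0.05 s.
At the end, for the whole second after the job is handed in: the can stands upright (within 0.08 rad) on the balance's pan, its middle within 25 mm of the pan's centre (horizontal distance between can_center and pan below 0.025 m and z of can_center in the frame of pan between 0.07 and 0.08 m and angle between can_center's own z axis and vertical below 0.08 rad); the robot touches nothing.
It fails at once if the can is dropped or banged onto the pan (over 0.3 m/s within 12 mm of standing on it) (horizontal distance between can_center and pan below 0.06 m and z of can_center in the frame of pan below 0.087 m and linear speed of can above 0.3 m/s).
It fails at once if the can is tipped over (angle between can_center's own z axis and vertical above 0.7 rad).
It fails at once if a cup or the spare can is moved by more than 30 mm or knocked over (distance of any of cup_a, cup_b, spare_center from where it was at the start of the episode above 0.03 m or angle between any of cup_a, cup_b, spare_center's own z axis and vertical above 0.5 rad).
It also fails if it takes over 48 s, if anything falls off the work surface, if the arm or the gripper's body presses on something with over 40 N, if the wrist force passes 120 N, or if a joint passes its speed limit or range.

## Working session

There is one attempt and no reset: what is moved stays moved. The work goes in short steps, Python scripts to look and compute and a tool call to move; the robot and the scene stay as the last step left them, time stands still between calls to the robot, and variables do not carry over. Pictures are saved under pics/ and viewed, and the job is handed in when it is done.

Besides the shell and the picture viewer there is one more tool, called after "Emit:" as name([rows], argument=value, ...), one row to a line, values as JSON. drive_tool: Moves the arm, as the interface text tells. Its arguments: {"type":"object","properties":{"series":{"type":"array"}},"required":["series"]}

```bash
mkdir -p pics; ls; cat > h.py <<'E'
import numpy as np, cv2
from cell import state, cams, ticket, boxes_of, landmark_of
def grab(n,fn=None):
    f=cams.grab_frame(n)
    if fn: cv2.imwrite('pics/'+fn,f['image'][:,:,::-1])
    return f
def ray(f,r,c):
    T=np.array(f['cam_to_world']); d=np.array([(c-f['cx'])/f['fx'],-(r-f['cy'])/f['fy'],-1.])
    d=T[:3,:3]@d; return T[:3,3],d/np.linalg.norm(d)
def atz(f,r,c,z):
    o,d=ray(f,r,c); return o+d*(z-o[2])/d[2]
def proj(f,p):
    T=np.linalg.inv(np.array(f['cam_to_world'])); q=T[:3,:3]@np.array(p,float)+T[:3,3]
    return (f['cy']-f['fy']*q[1]/-q[2], f['cx']+f['fx']*q[0]/-q[2])
E
python3 - <<'E'
from h import *
print(state())
for n in ['scene','top']:
    f=grab(n,n+'0.png'); print(n,f.keys(),np.round(f['cam_to_world'],2).tolist())
    for l in ['can_center','can_cap','clamp_seat','pan','spare_center','shoe_left','shoe_right','cup_a']:
        print(l,[(np.round(d['point']).tolist(),round(d['score'],2)) for d in landmark_of(l,n)][:5])
E
```

```text
pics
{'time_s': 0.0, 'joint_positions': array([ 1.09672502e+00,  5.28319608e-02,  1.40173105e+00,  2.16515339e-05,
        1.68860240e+00, -7.02968047e-02]), 'joint_velocities': array([-0.00011172,  0.00074245,  0.00038464,  0.00056422, -0.00175464,
        0.00123742]), 'tau': array([ 1.90331804e-03, -3.81667829e+01, -3.60181868e+01,  1.60776185e-04,
        6.18157937e-03, -1.67475105e-05]), 'eef_pos': array([206.10163679, 482.52398838, 230.47175252]), 'eef_rot': array([-6.29854783e-01, -3.07735198e+00,  2.37011073e-03]), 'force': array([-0.59041479, -0.07106699,  0.14237754]), 'torque': array([ 0.0084148 ,  0.01684146, -0.01017499]), 'gripper_width': 0.9988963829055492}
scene dict_keys(['image', 'fx', 'fy', 'cx', 'cy', 'cam_to_world']) [[0.69, -0.4, 0.61, 1055.95], [0.73, 0.38, -0.57, -444.03], [0.0, 0.83, 0.55, 590.92], [0.0, 0.0, 0.0, 1.0]]
can_center [([244.0, 455.0], 0.83), ([199.0, 394.0], 0.79), ([220.0, 478.0], 0.67)]
can_cap [([196.0, 488.0], 0.85), ([220.0, 455.0], 0.76), ([173.0, 395.0], 0.64)]
clamp_seat [([234.0, 389.0], 0.68)]
pan [([328.0, 174.0], 0.82)]
spare_center [([310.0, 371.0], 0.87)]Traceback (most recent call last):
  File "<stdin>", line 6, in <module>
ValueError: it knows: can_cap, can_center, clamp_seat, cup, pan, spare_center
```

```bash
python3 - <<'E'
from h import *
for n in ['scene','top']:
    f=grab(n,n+'0.png'); print(n,f['fx'],f['cx'],f['cy'],np.round(f['cam_to_world'],3).tolist())
    for l in ['can_center','can_cap','clamp_seat','pan','spare_center','cup']:
        print(l,[(np.round(d['point']).tolist(),round(d['score'],2)) for d in landmark_of(l,n)][:5])
E
```

```text
scene 458.44408050057694 320.8761049072779 231.51391077024127 [[0.687, -0.402, 0.605, 1055.948], [0.727, 0.379, -0.573, -444.028], [0.001, 0.833, 0.553, 590.916], [0.0, 0.0, 0.0, 1.0]]
can_center [([222.0, 479.0], 0.82), ([197.0, 393.0], 0.8), ([243.0, 451.0], 0.62), ([173.0, 396.0], 0.38)]
can_cap [([175.0, 395.0], 0.95), ([222.0, 456.0], 0.83), ([200.0, 487.0], 0.55)]
clamp_seat [([233.0, 387.0], 0.9)]
pan [([329.0, 175.0], 0.79)]
spare_center [([310.0, 372.0], 0.83)]
cup [([292.0, 306.0], 0.65), ([267.0, 277.0], 0.58)]
top 493.00230743997054 318.3896763175127 238.00931784751154 [[0.11, 0.97, -0.219, 365.606], [-0.994, 0.106, -0.028, 21.758], [-0.004, 0.221, 0.975, 1075.607], [0.0, 0.0, 0.0, 1.0]]
can_center [([249.0, 212.0], 0.7), ([173.0, 234.0], 0.56)]
can_cap [([240.0, 205.0], 0.87), ([164.0, 226.0], 0.85)]
clamp_seat [([255.0, 220.0], 0.65)]
pan [([286.0, 467.0], 0.61)]
spare_center [([184.0, 353.0], 0.85)]
cup [([314.0, 333.0], 0.88), ([265.0, 339.0], 0.67)]
```

View pics/scene0.png

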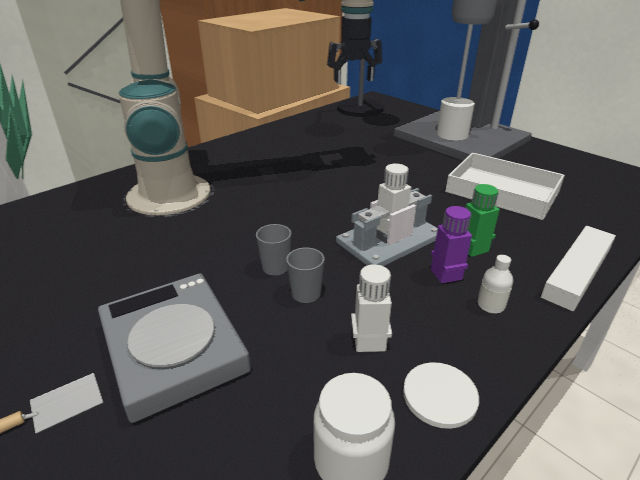

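View pics/top0.png

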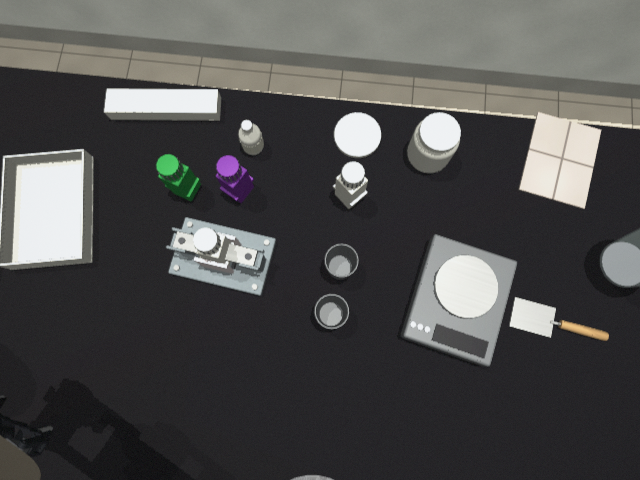

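Candidates for the can are the white one in the clamp (scene row 197, col 393; top 240,205), purple (scene 243,451; top 173,234), green (scene 222,479) and the white spare standing free (scene 310,372; top 184,353). By the description, I choose the white one in the clamp. Next is a close crop to check it and measure.

```bash
python3 - <<'E'
from h import *
s=grab('scene'); t=grab('top')
a=cv2.resize(s['image'][150:280,320:450],(520,520),interpolation=cv2.INTER_CUBIC)
b=cv2.resize(t['image'][210:300,160:280],(640,480),interpolation=cv2.INTER_CUBIC)[:, :]
cv2.imwrite('pics/c1.png',a[:,:,::-1]); cv2.imwrite('pics/c2.png',b[:,:,::-1])
def tri(p,q):
    o1,d1=ray(s,*p);o2,d2=ray(t,*q)
    A=np.stack([d1,-d2],1);x=np.linalg.lstsq(A,o2-o1,rcond=None)[0]
    return (o1+x[0]*d1).round(1),(o2+x[1]*d2).round(1)
print('cap',tri((174,395),(240,205)));print('can',tri((198,393.5),(249,212)));print('seat',tri((233,388),(255,220)))
print('pan',tri((328.5,174.5),(286,467)), atz(s,328.5,174.5,64),atz(t,286,467,64))
print('spare',tri((310,371.5),(184,353)));print('cups',atz(t,314,333,0),atz(t,265,339,0))
print('cap@163',atz(s,174,395,163),atz(t,240,205,163),'seat30',atz(s,233,388,30),atz(t,255,220,30))
E
```

```text
cap (array([538.9, 256.9, 165.2]), array([542.6, 260.7, 167. ]))
can (array([538.5, 260.5, 106.7]), array([537.7, 259.7, 106.4]))
seat (array([536.6, 255.9,  17.5]), array([541.8, 261.5,  19.7]))
pan (array([ 527.1, -257.6,   69. ]), array([ 524.6, -262.1,   69.9])) [ 521.97197016 -255.76182359   64.        ] [ 525.52722946 -263.73021197   64.        ]
spare (array([715.7,  -9.2,  76.8]), array([715.3,  -9.6,  76.7]))
cups [443.31354153   3.09331838   0.        ] [551.44331214   0.97424758   0.        ]
cap@163 [536.16066377 260.50559033 163.        ] [543.41062527 261.7491442  163.        ] seat30 [547.85751961 240.67650738  30.        ] [540.04534885 259.17541329  30.        ]
```

View pics/c1.png

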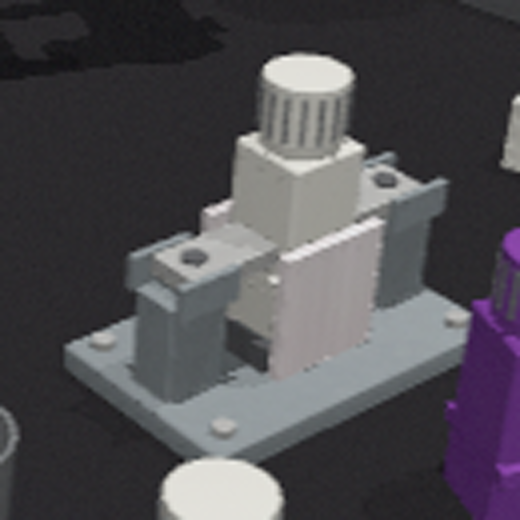

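View pics/c2.png

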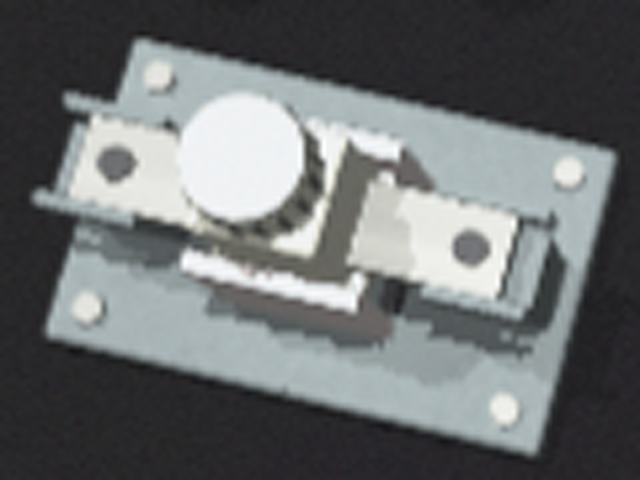

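The crops confirm the white can in the clamp, with both shoes over its rib (scene 197,393; cap top in top view at about row 239, col 205). Next I'll measure yaw and position.

```bash
python3 - <<'E'
from h import *
s=grab('scene'); t=grab('top')
def cr(x,y): return 210+y/5.3333,160+x/5.3333
P=[atz(t,*cr(*c),12)[:2] for c in [(137,40),(617,152),(540,455),(45,337)]]
P=np.array(P); print(P.round(1),'c',P.mean(0))
for i in range(4):
    d=P[(i+1)%4]-P[i]; print(np.linalg.norm(d).round(1),np.degrees(np.arctan2(d[1],d[0])).round(1))
h=[atz(t,*cr(*c),93)[:2] for c in [(116,163),(471,247)]]; d=h[1]-h[0]
print('holes',h,np.mean(h,0),np.linalg.norm(d),np.degrees(np.arctan2(d[1],d[0])))
print('cap top t',atz(t,*cr(242,157),180)); print('cap top s',atz(s,150+74/4,320+307/4,180))
def sc(x,y): return 150+y/4,320+x/4
print('holes s',atz(s,*sc(194,258),93),atz(s,*sc(386,180),93))
Q=[atz(s,*sc(*c),12)[:2].round(1) for c in [(66,348),(232,458)]];print(Q)
# pan ellipse
for f,n,roi in [(s,'s',(280,380,110,230)),(t,'t',(240,335,420,510))]:
    g=cv2.cvtColor(f['image'],cv2.COLOR_RGB2GRAY)[roi[0]:roi[1],roi[2]:roi[3]]
    _,m=cv2.threshold(g,0,255,cv2.THRESH_OTSU); cs,_=cv2.findContours(m,cv2.RETR_EXTERNAL,cv2.CHAIN_APPROX_NONE)
    c=max(cs,key=cv2.contourArea); e=cv2.fitEllipse(c); print(n,e, atz(f,e[0][1]+roi[0],e[0][0]+roi[2],64))
cv2.imwrite('pics/pan.png',cv2.resize(t['image'][220:380,390:530],(560,640))[:,:,::-1])
E
```

```text
[[619.1 352.7]
 [593.2 146.4]
 [465.2 161.2]
 [490.9 368.9]] c [542.10831654 257.28536774]
207.9 -97.1
128.8 173.4
209.3 83.0
129.2 -7.2
holes [array([550.716319 , 327.2489373]), array([533.10750158, 187.33342585])] [541.91191029 257.29118157] 141.01922136237545 -97.17314501019612
cap top t [541.23546107 256.75467691 180.        ]
cap top s [543.35260472 254.82300716 180.        ]
holes s [532.5313016  187.99550798  93.        ] [550.39626707 328.60197951  93.        ]
[array([462.7, 166. ]), array([592.5, 157. ])]
s ((59.53009796142578, 54.11795425415039), (97.967041015625, 131.28265380859375), 77.53862762451172) [ 527.5574504  -267.28454492   64.        ]
t ((42.4617919921875, 49.76015853881836), (96.03141784667969, 100.81346893310547), 14.083015441894531) [ 516.7604162  -254.81918224   64.        ]
```

```bash
cat >> h.py <<'E'
from scipy.spatial.transform import Rotation as R
def plan(target,yaw=None,vmax=0.8,hand=1,n=8):
    "yaw: world angle (deg) of tool y axis, mod 180"
    st=state(); p=np.array(st['eef_pos']); M=R.from_rotvec(st['eef_rot']).as_matrix()
    print('t',round(st['time_s'],2),'pos',p.round(1),'yaw',np.degrees(np.arctan2(M[1,1],M[0,1])).round(2),'zax',M[:,2].round(3),'F',np.round(st['force'],1),'w',round(st['gripper_width'],3),'q',np.round(st['joint_positions'],2))
    for i in range(n):
        d=np.array(target,float)-p; a=0
        if yaw is not None:
            cur=np.degrees(np.arctan2(M[1,1],M[0,1])); a=-((yaw-cur+90)%180-90); a=float(np.clip(a,-5,5))
        l=M.T@d/50; m=np.abs(l).max()
        if m>vmax: l=l*vmax/m
        l=l.round(2); print([*(l+0.).tolist(),round(a/5,2),hand],end=',\n')
        p=p+M@l*50; M=M@R.from_euler('z',a,degrees=True).as_matrix()
E
python3 -c "
from h import *
plan((542,257,240),-7.1)"
```

```text
t 1.2 pos [206.3 482.8 231.3] yaw 66.87 zax [ 0.  0. -1.] F [ 0.  -0.6 -0.1] w 1.003 q [ 1.1   0.05  1.4  -0.    1.69 -0.07]
[-0.8, -0.15, -0.02, 1.0, 1],
[-0.8, -0.08, -0.02, 1.0, 1],
[-0.8, -0.01, -0.02, 1.0, 1],
[-0.8, 0.06, -0.02, 1.0, 1],
[-0.8, 0.13, -0.02, 1.0, 1],
[-0.8, 0.2, -0.02, 1.0, 1],
[-0.8, 0.28, -0.01, 1.0, 1],
[-0.8, 0.36, -0.02, 1.0, 1],
```

Emit:
drive_tool([
  [-0.8,-0.15,-0.02,1,1],
  [-0.8,-0.08,-0.02,1,1],
  [-0.8,-0.01,-0.02,1,1],
  [-0.8,0.06,-0.02,1,1],
  [-0.8,0.13,-0.02,1,1],
  [-0.8,0.2,-0.02,1,1],
  [-0.8,0.28,-0.01,1,1],
  [-0.8,0.36,-0.02,1,1],
])

```text
time_s: 2.0
eef_pos: [483.6, 293.5, 239.2]
eef_rot: [-1.666, -2.662, -0.003]
force: [-0.0, 0.5, -0.0]
gripper_width: 1.006
```

```bash
python3 -c "
from h import *
plan((542,257,240),-7.1)"
```

```text
t 2.0 pos [483.6 293.5 239.2] yaw 25.93 zax [ 0.     0.002 -1.   ] F [-0.   0.5 -0. ] w 1.006 q [0.48 0.16 1.26 0.   1.71 0.03]
[-0.8, 0.5, -0.01, 1.0, 1],
[-0.35, 0.26, -0.01, 1.0, 1],
[0.0, 0.0, 0.0, 1.0, 1],
[0.0, 0.0, 0.0, 1.0, 1],
[0.0, 0.0, 0.0, 1.0, 1],
[0.0, 0.0, 0.0, 1.0, 1],
[0.0, 0.0, 0.0, 0.61, 1],
[0.0, 0.0, 0.0, 0.0, 1],
```

Emit:
drive_tool([
  [-0.5,0.3,0,1,1],
  [-0.5,0.3,0,1,1],
  [-0.1,0.1,0,1,1],
  [0,0,0,1,1],
  [0,0,0,1,1],
  [0,0,0,1,1],
  [0,0,0,0.7,1],
  [0,0,0,0,1],
])

```text
time_s: 2.8
eef_pos: [544.0, 248.2, 237.1]
eef_rot: [-2.4, -2.026, 0.001]
force: [-0.1, 0.8, 0.6]
gripper_width: 1.002
```

```bash
python3 -c "
from h import *
f=grab('wrist','w1.png'); print({k:np.round(v,3).tolist() for k,v in f.items() if k!='image'})
print(landmark_of('can_cap','wrist'))
plan((542,257,240),-7.1)"
```

```text
{'fx': 371.648, 'fy': 371.648, 'cx': 314.67, 'cy': 241.535, 'hand_eye': [[0.001, 0.96, 0.281, 71.334], [1.0, -0.001, -0.0, -0.257], [-0.0, 0.281, -0.96, -142.213], [0.0, 0.0, 0.0, 1.0]]}
[{'point': [49.1, 487.5], 'score': 0.89}, {'point': [236.3, 306.8], 'score': 0.76}, {'point': [209.4, 520.0], 'score': 0.64}]
t 2.9 pos [544.  248.2 237.2] yaw -9.52 zax [-0.001  0.    -1.   ] F [-0.3 -0.1  0.3] w 0.999 q [0.37 0.26 1.16 0.   1.72 0.53]
[0.17, -0.07, -0.06, -0.48, 1],
[0.0, 0.0, 0.0, 0.0, 1],
[0.0, 0.0, 0.0, -0.0, 1],
[0.0, 0.0, 0.0, -0.0, 1],
[0.0, 0.0, 0.0, -0.0, 1],
[0.0, 0.0, 0.0, -0.0, 1],
[0.0, 0.0, 0.0, -0.0, 1],
[0.0, 0.0, 0.0, -0.0, 1],
```

View pics/w1.png

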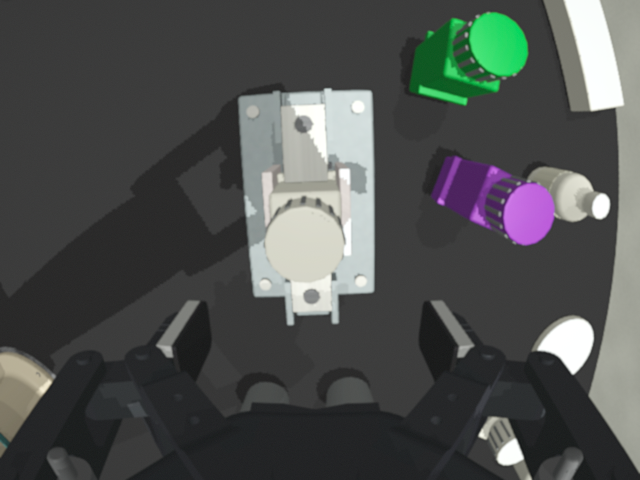

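The wrist view shows the white cap below the fingers, top disc centred at about row 238, col 304; purple and green stand well to the right. Now to locate the cap from this view too.

```bash
cat >> h.py <<'E'
def wray(f,r,c,st=None):
    st=st or state(); M=R.from_rotvec(st['eef_rot']).as_matrix()
    u=np.array([c-f['cx'],r-f['cy']]); rr=np.hypot(*u); th=rr/f['fx']; k=np.sin(th)/max(rr,1e-9)
    d=np.array([u[0]*k,-u[1]*k,-np.cos(th)]); H=np.array(f['hand_eye'])
    return M@H[:3,3]+st['eef_pos'], M@H[:3,:3]@d
def watz(f,r,c,z,st=None):
    o,d=wray(f,r,c,st); return o+d*(z-o[2])/d[2]
E
python3 -c "
from h import *
st=state(); f=grab('wrist')
print('captop',watz(f,240,304.5,180,st))
a=watz(f,124,303,93,st);b=watz(f,296,311.5,93,st);d=a-b
print('holes',a,b,(a+b)/2,np.degrees(np.arctan2(d[1],d[0])))
c=[watz(f,*q,12,st) for q in [(112,252),(107,358),(280,361),(285,265)]]
print('bolts',np.round(c,1),np.mean(c,0)); d=c[0]-c[3];e=c[1]-c[2];print(np.degrees(np.arctan2(d[1],d[0])),np.degrees(np.arctan2(e[1],e[0])))
"
```

```text
captop [540.46119193 262.8762117  180.        ]
holes [548.17903537 329.05206963  93.        ] [531.09765043 189.08782679  93.        ] [539.6383429  259.06994821  93.        ] 83.04197038208864
bolts [[498.8 353.1  12. ]
 [601.7 340.4  12. ]
 [579.6 162.1  12. ]
 [476.8 173.2  12. ]] [539.22054963 257.2007778   12.        ]
83.01019828987792 82.90762091795064
```

```bash
python3 -c "
from h import *
plan((541,258,148),-7,vmax=.5)"
```

```text
t 2.95 pos [544.  248.3 237.2] yaw -9.52 zax [-0.001  0.    -1.   ] F [ 0.4 -1.1  0.7] w 1.001 q [0.37 0.26 1.16 0.   1.72 0.53]
[0.05, -0.03, 0.5, -0.5, 1],
[0.05, -0.02, 0.5, 0.0, 1],
[0.05, -0.02, 0.5, -0.0, 1],
[0.03, -0.01, 0.28, -0.0, 1],
[0.0, 0.0, 0.0, -0.0, 1],
[0.0, 0.0, 0.0, -0.0, 1],
[0.0, 0.0, 0.0, -0.0, 1],
[0.0, 0.0, 0.0, -0.0, 1],
```

Emit:
drive_tool([
  [0.2,-0.07,0.2,-0.5,1],
  [0,0,0.3,0,1],
  [0,0,0.4,0,1],
  [0,0,0.4,0,1],
  [0,0,0.3,0,1],
  [0,0,0.1,0,1],
])

```text
time_s: 3.55
eef_pos: [540.4, 260.7, 143.7]
eef_rot: [-2.34, -2.093, 0.005]
force: [-0.5, 0.3, -1.3]
gripper_width: 1.001
```

```bash
python3 -c "
from h import *
plan((541,258,148),-7,vmax=.5,n=2)"
```

```text
t 3.55 pos [540.4 260.7 143.7] yaw -6.38 zax [-0.004 -0.001 -1.   ] F [-0.5  0.3 -1.3] w 1.001 q [0.39 0.31 1.29 0.   1.55 0.5 ]
[-0.05, 0.02, -0.09, 0.12, 1],
[0.0, 0.0, 0.0, -0.0, 1],
```

Emit:
drive_tool([
  [-0.05,0.02,-0.1,0.1,1],
  [0,0,0,0,1],
  [0,0,0,0,0],
  [0,0,0,0,0],
  [0,0,0,0,0],
  [0,0,0,0,0],
  [0,0,0,0,0],
  [0,0,0,0,0],
])

```text
time_s: 4.35
eef_pos: [541.3, 258.3, 150.0]
eef_rot: [-2.349, -2.084, 0.003]
force: [-0.7, 0.7, -0.5]
gripper_width: 0.524
```

```bash
python3 -c "
from h import *
plan((541,258,148),-7,vmax=.5,n=1)
f=grab('wrist','w2.png');grab('scene','s2.png')"
```

```text
t 4.35 pos [541.3 258.3 150. ] yaw -6.85 zax [-0.002  0.    -1.   ] F [-0.7  0.7 -0.5] w 0.524 q [0.38 0.3  1.28 0.   1.56 0.5 ]
[-0.01, -0.01, 0.04, 0.03, 1],
```

View pics/w2.png

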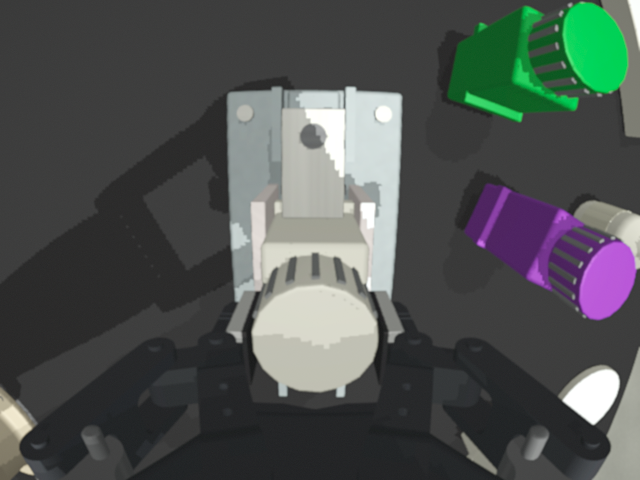

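View pics/s2.png

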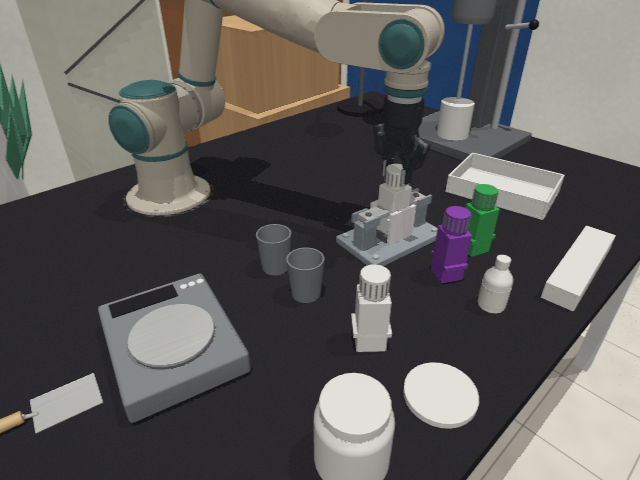

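Grip on the cap is good (opening 44.5 mm); the wrist view shows the cap between both pads at about (325, 315). Rocking towards +y (tool +x).

Emit:
drive_tool([
  [0.1,0,0,0,0],
  [0.1,0,0,0,0],
  [0.1,0,0,0,0],
  [0.1,0,0,0,0],
])

```text
time_s: 4.85
eef_pos: [543.4, 270.8, 151.0]
eef_rot: [2.35, 2.072, -0.026]
force: [-4.3, -11.0, 5.2]
gripper_width: 0.519
```

```bash
python3 -c "
from h import *
plan((544,281,150),-7,vmax=.5,n=1,hand=0)
f=grab('wrist','w3.png')"
```

```text
t 4.85 pos [543.4 270.8 151. ] yaw -7.19 zax [-0.007 -0.018 -1.   ] F [ -4.3 -11.    5.2] w 0.519 q [ 0.41  0.33  1.25 -0.01  1.58  0.53]
[0.21, -0.01, 0.02, -0.04, 0],
```

View pics/w3.png

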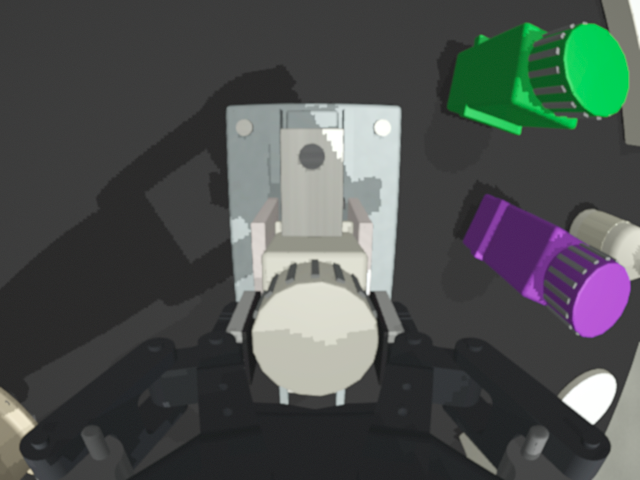

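Emit:
drive_tool([
  [0.15,0,0,0,0],
  [0.15,0,0,0,0],
  [0.1,0,0,0,0],
])

```text
time_s: 5.2
eef_pos: [544.7, 275.8, 150.1]
eef_rot: [2.346, 2.048, -0.076]
force: [-10.5, -23.2, 7.1]
gripper_width: 0.516
```

```bash
python3 -c "
from h import *
plan((544,281,150),-7,vmax=.5,n=1,hand=0)
f=grab('wrist','w4.png');f=grab('scene');cv2.imwrite('pics/s4.png',cv2.resize(f['image'][150:280,320:450],(520,520),interpolation=cv2.INTER_CUBIC)[:,:,::-1])"
```

```text
t 5.2 pos [544.7 275.8 150.1] yaw -7.77 zax [-0.019 -0.052 -0.998] F [-10.5 -23.2   7.1] w 0.516 q [ 0.43  0.36  1.21 -0.04  1.61  0.56]
[0.1, -0.03, 0.0, -0.15, 0],
```

View pics/w4.png

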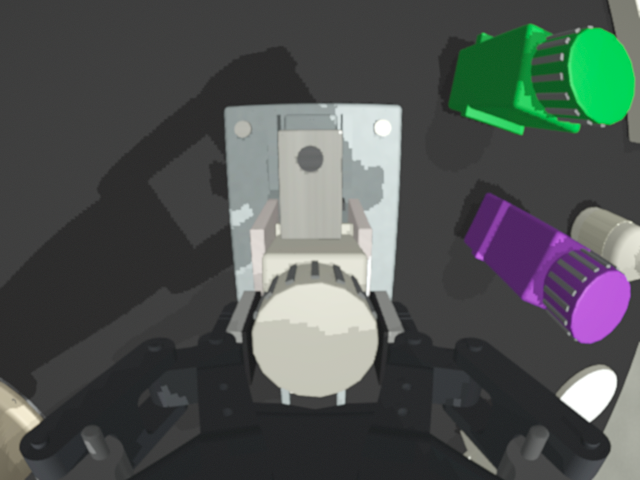

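View pics/s4.png

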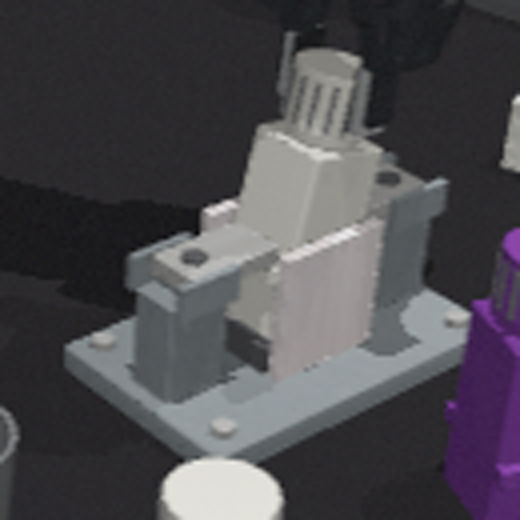

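The can is visibly leaning to +y (scene crop: cap shifted to about (328, 60) and the far shoe's hole has barely moved). Pushing further.

Emit:
drive_tool([
  [0.2,0,0,0,0],
  [0.2,0,0,0,0],
  [0.2,0,0,0,0],
])

```text
time_s: 5.6
eef_pos: [545.4, 277.8, 149.6]
eef_rot: [2.343, 2.004, -0.162]
force: [-21.3, -43.6, 14.2]
gripper_width: 0.52
```

```bash
python3 -c "
from h import *
plan((544,281,150),-7,vmax=.5,n=1,hand=0)
f=grab('wrist','w5.png');f=grab('scene');cv2.imwrite('pics/s5.png',cv2.resize(f['image'][150:280,320:450],(520,520),interpolation=cv2.INTER_CUBIC)[:,:,::-1])"
```

```text
t 5.6 pos [545.4 277.8 149.6] yaw -9.01 zax [-0.044 -0.109 -0.993] F [-21.3 -43.6  14.2] w 0.52 q [ 0.45  0.41  1.16 -0.08  1.67  0.6 ]
[0.06, -0.04, -0.01, -0.4, 0],
```

View pics/w5.png

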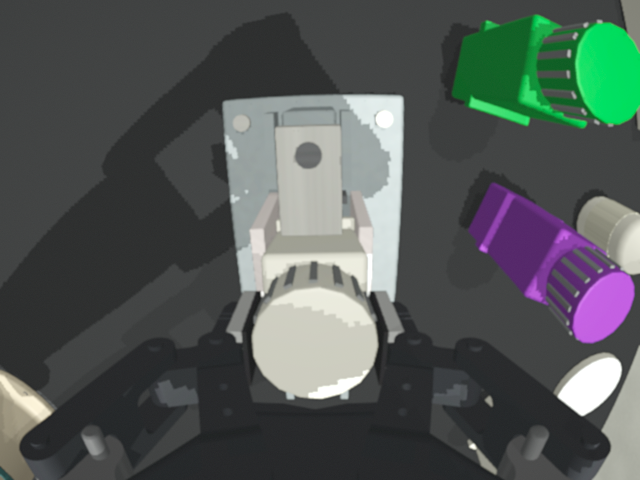

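View pics/s5.png

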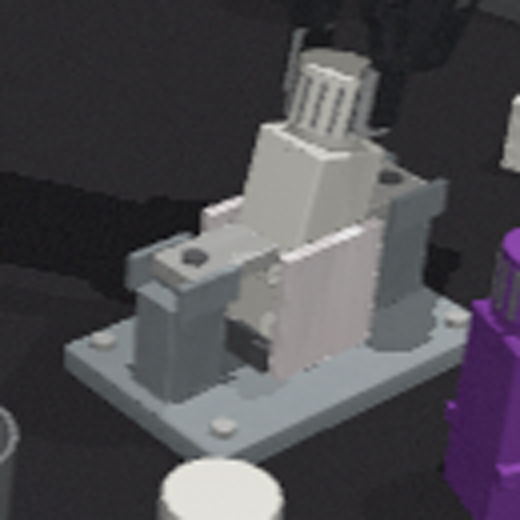

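Force has risen to about 50 N; I'll measure how far the shoe actually moved.

```bash
cat >> h.py <<'E'
def darkc(img,r,c,w=5):
    g=cv2.cvtColor(img,cv2.COLOR_RGB2GRAY).astype(float)[r-w:r+w+1,c-w:c+w+1]
    k=np.clip(np.percentile(g,60)-15-g,0,None); ys,xs=np.mgrid[r-w:r+w+1,c-w:c+w+1]
    return (ys*k).sum()/k.sum(),(xs*k).sum()/k.sum()
E
python3 -c "
from h import *
i0=cv2.imread('pics/scene0.png')[:,:,::-1]
s=grab('scene'); t=grab('top','t5.png'); 
yl=np.array([np.sin(np.radians(7)),np.cos(np.radians(7))])
for nm,(r,c) in {'L':(195,416.5),'R':(214,368.5)}.items():
    r=round(r);c=round(c)
    a=atz(s,*darkc(i0,r,c),93);b=atz(s,*darkc(s['image'],r,c),93);print(nm,darkc(i0,r,c),darkc(s['image'],r,c),((b-a)[:2]@yl).round(2))
st=state();w=grab('wrist')
a=watz(w,156,308,93,st);print('L wrist',a,(a[:2]-[541,257.5])@yl)
cv2.imwrite('pics/t5.png',cv2.resize(t['image'][210:300,160:280],(640,480),interpolation=cv2.INTER_CUBIC)[:,:,::-1])
i1=cv2.resize(i0[180:215,395:440],(675,525),interpolation=cv2.INTER_NEAREST);i2=cv2.resize(s['image'][180:215,395:440],(675,525),interpolation=cv2.INTER_NEAREST)
cv2.imwrite('pics/cmp5.png',cv2.resize(np.hstack([i1,i2]),(800,311))[:,:,::-1])
"
```

```text
L (np.float64(193.2271186440678), np.float64(417.57090395480225)) (np.float64(193.3015748031496), np.float64(418.33149606299213)) 1.12
R (np.float64(214.23504068932505), np.float64(367.1378650071805)) (np.float64(214.03711235383832), np.float64(367.33553634977125)) 0.86
L wrist [548.85722749 333.29804307  93.        ] 76.19061110504067
```

View pics/cmp5.png

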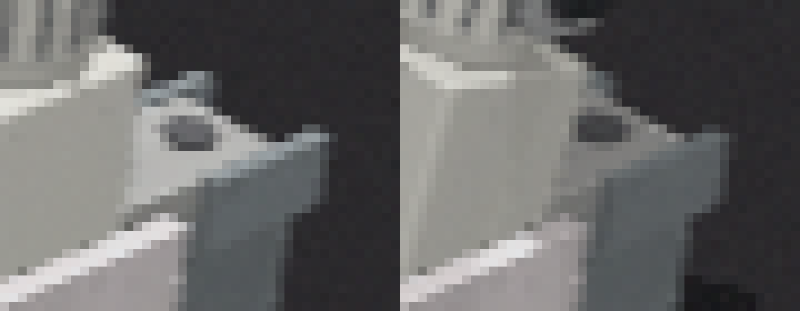

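View pics/t5.png

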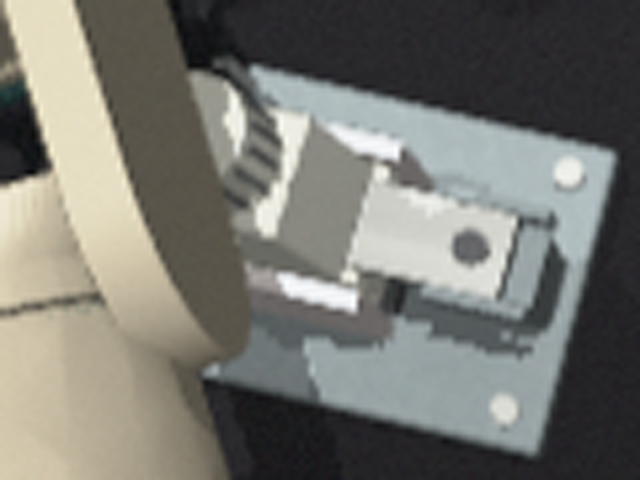

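Emit:
drive_tool([
  [0.22,0,0,0,0],
  [0.22,0,0,0,0],
  [0.22,0,0,0,0],
])

```text
time_s: 6.15
eef_pos: [546.1, 283.1, 148.2]
eef_rot: [2.343, 1.959, -0.247]
force: [-23.4, -49.6, 17.9]
gripper_width: 0.516
```

```bash
cat > look.py <<'E'
from h import *
import sys
k=sys.argv[1]; st=state(); w=grab('wrist'); s=grab('scene'); t=grab('top')
plan((541,257.5,150),-7,n=1,hand=0)
i0=cv2.imread('pics/scene0.png')[:,:,::-1]
U=lambda i:cv2.resize(i[160:235,350:440],(400,333),interpolation=cv2.INTER_CUBIC)
a=np.hstack([U(i0),U(s['image'])])
W=cv2.resize(w['image'][80:400,200:440],(200,267))
T=cv2.resize(t['image'][210:300,160:280],(356,267),interpolation=cv2.INTER_CUBIC)
b=np.zeros((267,800,3),np.uint8); b[:,:200]=W; b[:,220:576]=T
cv2.imwrite('pics/l%s.png'%k,np.vstack([a,b])[:,:,::-1])
cv2.imwrite('pics/lw%s.png'%k,w['image'][:,:,::-1])
E
python3 look.py 6
```

```text
t 6.3 pos [546.  283.1 148.2] yaw -10.38 zax [-0.074 -0.162 -0.984] F [-21.9 -43.4  15.7] w 0.523 q [ 0.47  0.46  1.1  -0.11  1.73  0.64]
[-0.52, -0.01, 0.05, -0.68, 0],
```

View pics/l6.png

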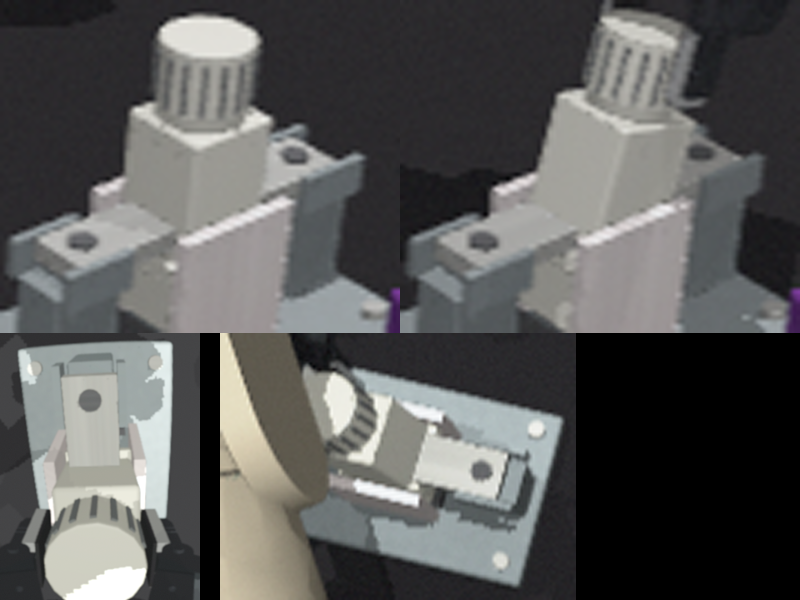

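View pics/lw6.png

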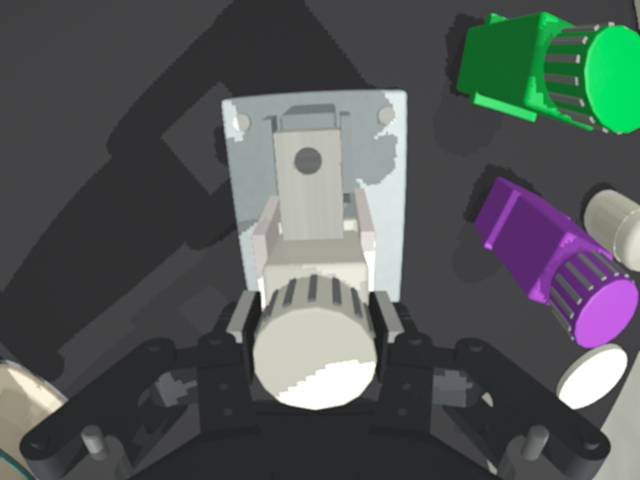

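```bash
python3 - <<'E'
from h import *
st=state();f=grab('wrist')
yl=np.array([np.sin(np.radians(7)),np.cos(np.radians(7))])
a=watz(f,161,308,93,st);b=[watz(f,*q,12,st) for q in [(123,241.5),(116.5,387)]]
print(a,np.round(b,1),(a[:2]-np.mean(b,0)[:2])@yl)
# reference from w2 : pose at that time
s2={'eef_pos':np.array([541.3,258.3,150.]),'eef_rot':np.array([-2.349,-2.084,.003])}
a=watz(f,136,313,93,s2);b=[watz(f,*q,12,s2) for q in [(113.5,244.5),(113.5,384)]]
print(a,np.round(b,1),(a[:2]-np.mean(b,0)[:2])@yl)
E
```

```text
[549.12602743 333.10968996  93.        ] [[498.6 351.3  12. ]
 [601.7 337.9  12. ]] -11.547061865067054
[548.58494666 329.13607146  93.        ] [[499.2 353.2  12. ]
 [602.9 340.8  12. ]] -17.998905072725698
```

Emit:
drive_tool([
  [0.25,0,0,0,0],
  [0.25,0,0,0,0],
  [0.25,0,0,0,0],
])

```text
time_s: 6.65
eef_pos: [550.2, 302.1, 145.0]
eef_rot: [2.346, 1.927, -0.298]
force: [-0.3, -0.1, -0.1]
gripper_width: 0.305
```

```bash
python3 look.py 7
```

```text
t 6.8 pos [549.9 304.1 143.7] yaw -11.29 zax [-0.091 -0.191 -0.977] F [-0.7 -0.4  0.5] w 0.018 q [ 0.5   0.53  1.02 -0.13  1.77  0.68]
[-0.8, 0.0, 0.06, -0.86, 0],
```

View pics/lw7.png

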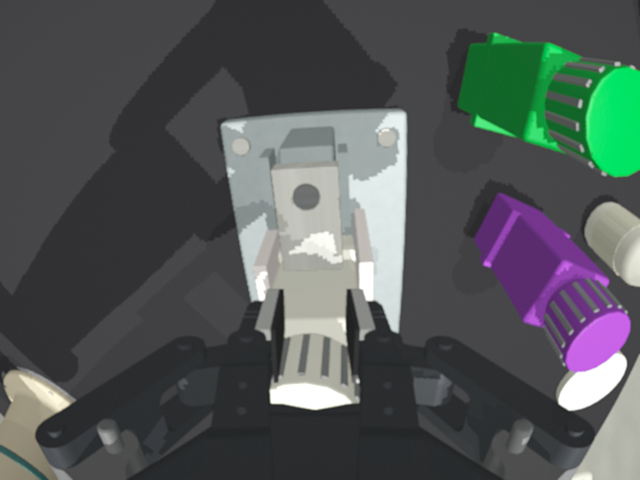

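View pics/l7.png

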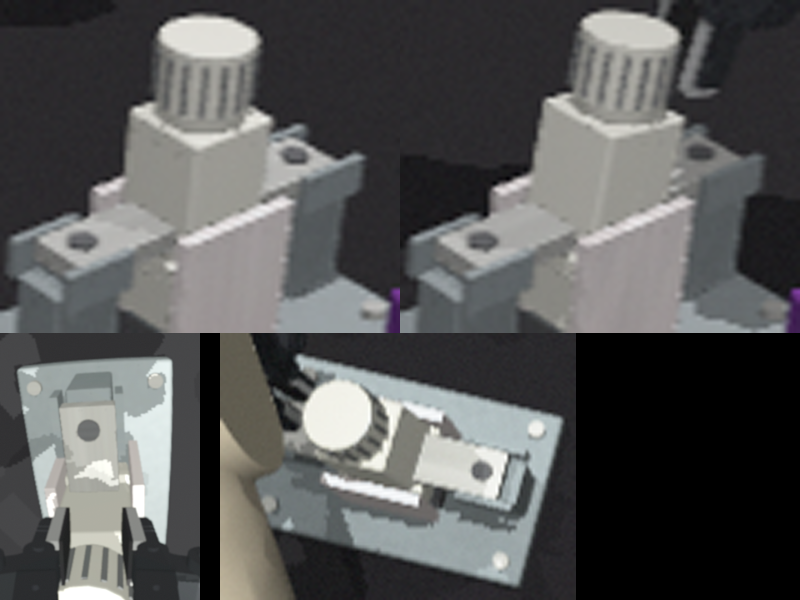

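The pads slipped off the cap sideways and shut (wrist view: fingers above the cap). The can rocked back; the left shoe stays back, with a gap visible beside the body in the wrist view. I'll measure the shoe and the can's lean.

```bash
python3 - <<'E'
from h import *
st=state();f=grab('wrist')
yl=np.array([np.sin(np.radians(7)),np.cos(np.radians(7))])
a=watz(f,197,306,93,st);b=[watz(f,*q,12,st) for q in [(146,240.5),(137.5,388)]]
print(a,np.round(b,1),(a[:2]-np.mean(b,0)[:2])@yl)
s=grab('scene','s8.png');t=grab('top','t8.png')
cv2.imwrite('pics/t8.png',cv2.resize(t['image'][210:300,160:280],(800,600),interpolation=cv2.INTER_CUBIC)[:,:,::-1])
E
```

```text
[548.82829974 335.54108454  93.        ] [[498.1 353.2  12. ]
 [602.  340.1  12. ]] -11.173239132319239
```

View pics/t8.png

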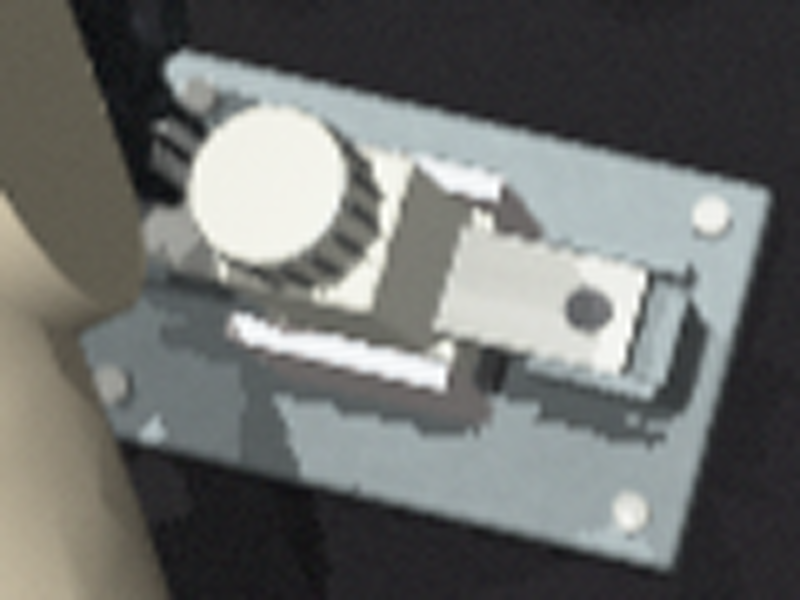

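```bash
python3 look.py 9
```

```text
t 7.1 pos [549.9 303.5 144.1] yaw -11.33 zax [-0.091 -0.192 -0.977] F [ 0.3 -0.5  0.2] w 0.002 q [ 0.5   0.53  1.02 -0.13  1.77  0.68]
[-0.8, 0.0, 0.07, -0.87, 0],
```

View pics/lw9.png

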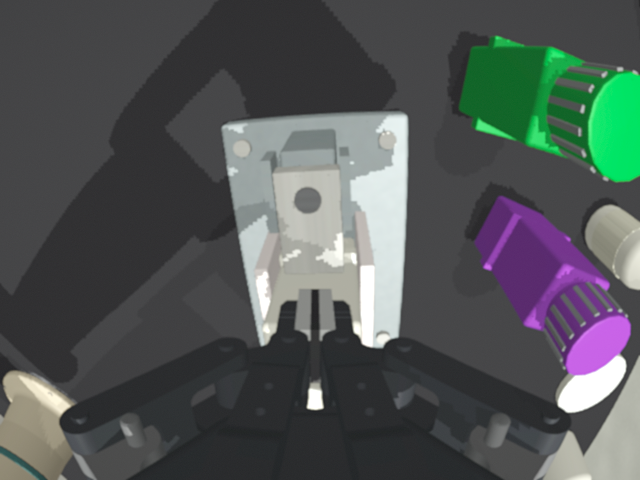

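View pics/l9.png

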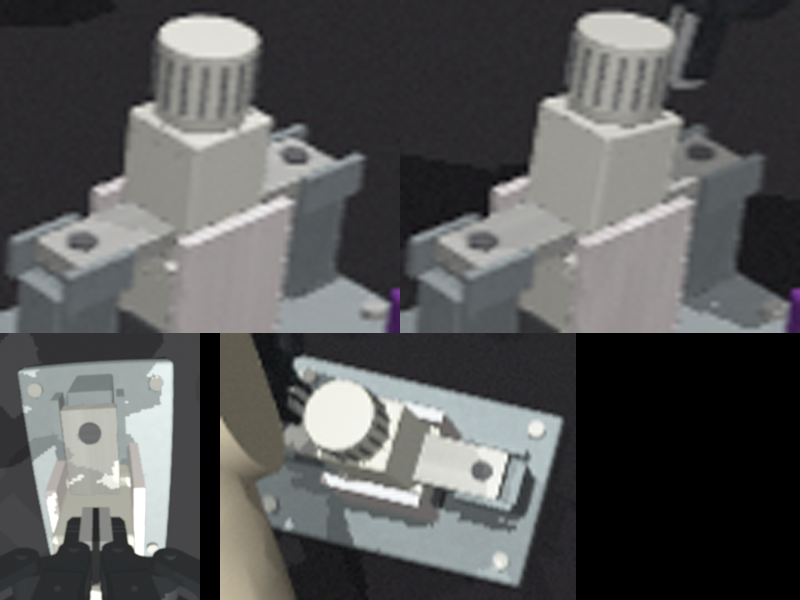

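```bash
python3 -c "
from h import *
p=np.array(state()['eef_pos'])
plan(p+[0,0,65],-7,vmax=.4,hand=1)"
```

```text
t 7.1 pos [549.9 303.5 144.1] yaw -11.33 zax [-0.091 -0.192 -0.977] F [ 0.3 -0.5  0.2] w 0.002 q [ 0.5   0.53  1.02 -0.13  1.77  0.68]
[-0.08, -0.02, -0.4, -0.87, 1],
[-0.08, -0.03, -0.4, -0.02, 1],
[-0.09, -0.03, -0.4, -0.0, 1],
[-0.01, 0.0, -0.07, -0.0, 1],
[0.0, 0.0, 0.0, -0.0, 1],
[0.0, 0.0, 0.0, -0.0, 1],
[0.0, 0.0, 0.0, -0.0, 1],
[0.0, 0.0, 0.0, -0.0, 1],
```

Emit:
drive_tool([
  [0,0,-0.4,-0.4,0],
  [0,0,-0.4,-0.4,0],
  [0,0,-0.4,-0.1,0],
  [-0.2,0,-0.1,0,1],
  [-0.2,0,0,0,1],
  [0,0,0,0,1],
])

```text
time_s: 7.7
eef_pos: [553.2, 294.4, 212.3]
eef_rot: [2.269, 2.03, -0.305]
force: [0.7, 0.3, -0.0]
gripper_width: 0.508
```

```bash
python3 look.py 10; python3 -c "
from h import *
for n in ['scene','top']: grab(n); print(n,[(np.round(d['point'],1),d['score']) for d in landmark_of('can_cap',n)])"
```

```text
t 7.85 pos [552.8 295.5 211.3] yaw -6.72 zax [-0.095 -0.193 -0.977] F [0.3 0.1 0. ] w 0.764 q [ 0.49  0.5   0.92 -0.13  1.89  0.57]
[-0.3, -0.03, 0.8, 0.06, 0],
scene [(array([221.1, 454.2]), 0.92), (array([195.7, 487.3]), 0.75), (array([173.4, 399.3]), 0.74)]
top [(array([166.3, 229. ]), 0.81), (array([239.5, 202.8]), 0.75), (array([166.9, 170.5]), 0.66)]
```

View pics/l10.png

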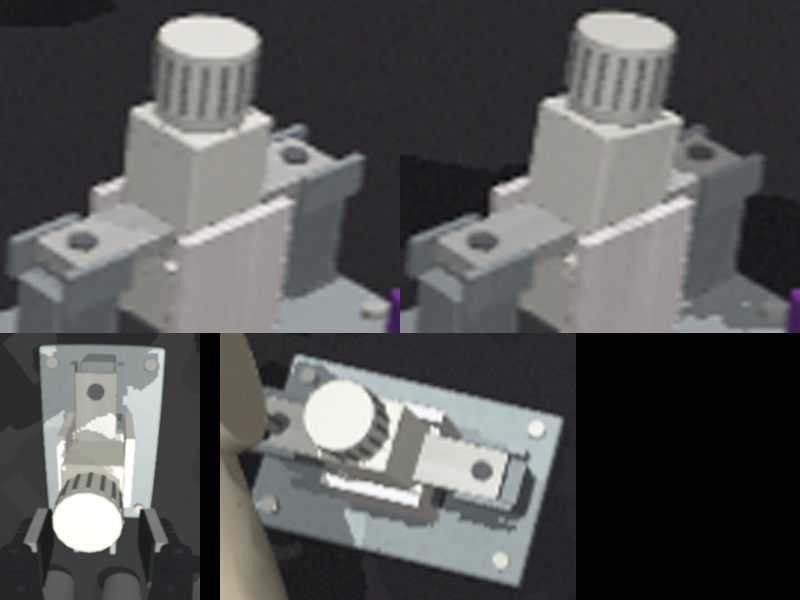

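View pics/lw10.png

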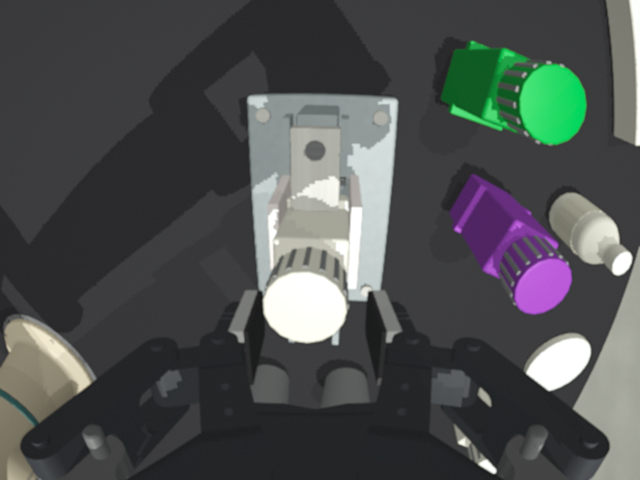

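```bash
python3 - <<'E'
from h import *
st=state();f=grab('wrist'); t=grab('top')
yl=np.array([np.sin(np.radians(7)),np.cos(np.radians(7))])
a=watz(f,151,315.5,93,st);b=[watz(f,*q,12,st) for q in [(116,263),(118,381.5)]]
print(a,np.round(b,1),(a[:2]-np.mean(b,0)[:2])@yl)
print('captop w',watz(f,305,305.5,181,st),'t',atz(t,210+(415-333)/2.967,160+(339-220)/2.967,181))
plan((540.5,262,190),-7,vmax=.4)
plan((540.5,262,150),-7,vmax=.4)
E
```

```text
[549.17587383 334.55049853  93.        ] [[498.8 352.2  12. ]
 [601.8 340.1  12. ]] -11.647353062348266
captop w [543.2446106  274.96165057 181.        ] t [543.368926   266.80596877 181.        ]
t 8.15 pos [553.  296.2 211.8] yaw -6.67 zax [-0.094 -0.193 -0.977] F [-0.9 -0.1  0. ] w 1.0 q [ 0.49  0.5   0.92 -0.13  1.89  0.57]
[-0.4, -0.09, 0.39, 0.07, 1],
[-0.2, -0.05, 0.19, 0.0, 1],
[0.0, 0.0, 0.0, 0.0, 1],
[0.0, 0.0, 0.0, 0.0, 1],
[0.0, 0.0, 0.0, 0.0, 1],
[0.0, 0.0, 0.0, 0.0, 1],
[0.0, 0.0, 0.0, 0.0, 1],
[0.0, 0.0, 0.0, 0.0, 1],
t 8.15 pos [553.  296.2 211.8] yaw -6.67 zax [-0.094 -0.193 -0.977] F [-0.9 -0.1  0. ] w 1.0 q [ 0.49  0.5   0.92 -0.13  1.89  0.57]
[-0.13, -0.02, 0.4, 0.07, 1],
[-0.13, -0.02, 0.4, 0.0, 1],
[-0.13, -0.03, 0.4, 0.0, 1],
[-0.05, -0.01, 0.16, 0.0, 1],
[0.0, 0.0, 0.0, 0.0, 1],
[0.0, 0.0, 0.0, 0.0, 1],
[0.0, 0.0, 0.0, 0.0, 1],
[0.0, 0.0, 0.0, 0.0, 1],
```

Emit:
drive_tool([
  [-0.3,-0.05,0.25,0,1],
  [-0.2,-0.05,0.25,0,1],
  [-0.05,0,0.2,0,1],
  [0,0,0.1,0,1],
  [0,0,0,0,1],
])

```text
time_s: 8.65
eef_pos: [541.3, 262.3, 176.9]
eef_rot: [2.266, 2.034, -0.305]
force: [0.1, -0.6, 0.2]
gripper_width: 0.997
```

```bash
python3 look.py 11; python3 -c "
from h import *
plan((540.5,262,150),-7,vmax=.4)"
```

```text
t 8.8 pos [541.8 262.7 178.1] yaw -6.57 zax [-0.091 -0.192 -0.977] F [0.7 0.7 0.3] w 0.998 q [ 0.45  0.43  1.08 -0.14  1.8   0.54]
[0.01, 0.04, 0.57, 0.09, 0],
t 8.8 pos [541.8 262.7 178.1] yaw -6.57 zax [-0.091 -0.192 -0.977] F [0.7 0.7 0.3] w 0.998 q [ 0.45  0.43  1.08 -0.14  1.8   0.54]
[0.07, 0.01, 0.4, 0.09, 1],
[0.03, 0.01, 0.15, 0.0, 1],
[0.0, 0.0, 0.0, 0.0, 1],
[0.0, 0.0, 0.0, 0.0, 1],
[0.0, 0.0, 0.0, 0.0, 1],
[0.0, 0.0, 0.0, 0.0, 1],
[0.0, 0.0, 0.0, 0.0, 1],
[0.0, 0.0, 0.0, 0.0, 1],
```

View pics/lw11.png

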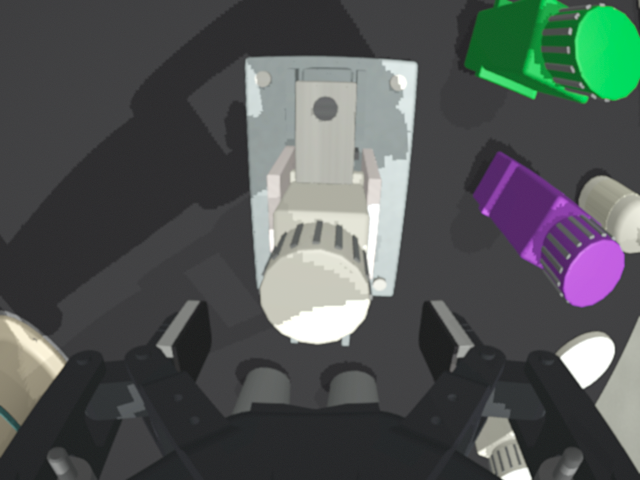

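Emit:
drive_tool([
  [0.07,0.01,0.3,0.1,1],
  [0.05,0.01,0.2,0,1],
  [0,0,0.05,0,1],
  [0,0,0,0,1],
])

```text
time_s: 9.2
eef_pos: [540.9, 264.1, 147.4]
eef_rot: [2.273, 2.024, -0.301]
force: [0.4, 0.0, 0.6]
gripper_width: 1.0
```

```bash
python3 look.py 12; python3 -c "
from h import *
plan((540.5,262,150),-7,vmax=.4,n=2)"
```

```text
t 9.35 pos [541.3 264.3 148.6] yaw -7.05 zax [-0.089 -0.191 -0.978] F [-0.6  0.3  0.2] w 1.001 q [ 0.45  0.44  1.12 -0.13  1.74  0.56]
[-0.14, 0.01, 0.0, -0.01, 0],
t 9.35 pos [541.3 264.3 148.6] yaw -7.05 zax [-0.089 -0.191 -0.978] F [-0.6  0.3  0.2] w 1.001 q [ 0.45  0.44  1.12 -0.13  1.74  0.56]
[-0.05, -0.01, -0.02, -0.01, 1],
[0.0, 0.0, 0.0, -0.0, 1],
```

View pics/lw12.png

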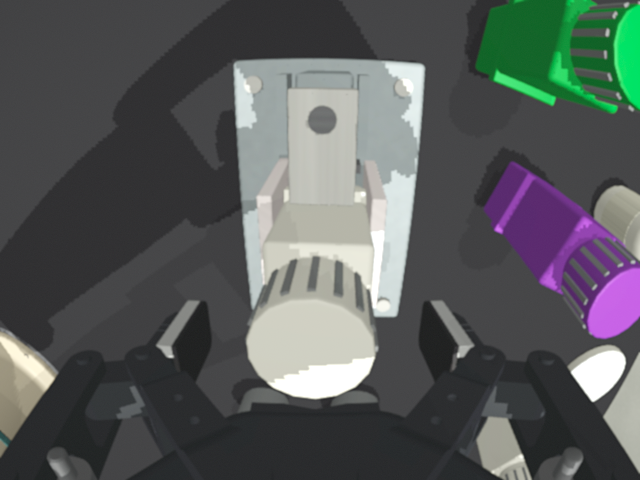

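View pics/l12.png

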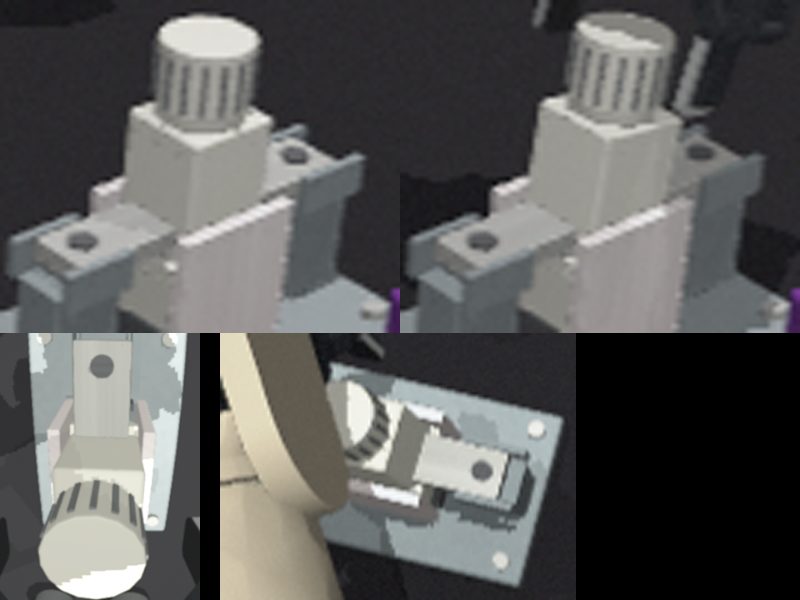

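Emit:
drive_tool([
  [-0.06,0,0,0,1],
  [0,0,0,0,0],
  [0,0,0,0,0],
  [0,0,0,0,0],
  [0,0,0,0,0],
  [0,0,0,0,0],
  [0,0,0,0,0],
])

```text
time_s: 10.05
eef_pos: [541.9, 261.3, 151.4]
eef_rot: [2.273, 2.022, -0.292]
force: [-0.0, -0.0, 0.3]
gripper_width: 0.522
```

```bash
python3 look.py 13
```

```text
t 10.2 pos [541.9 261.3 151.4] yaw -7.06 zax [-0.086 -0.189 -0.978] F [ 0.1 -0.6  0.5] w 0.523 q [ 0.45  0.44  1.12 -0.14  1.74  0.55]
[-0.07, -0.01, 0.04, -0.01, 0],
```

View pics/lw13.png

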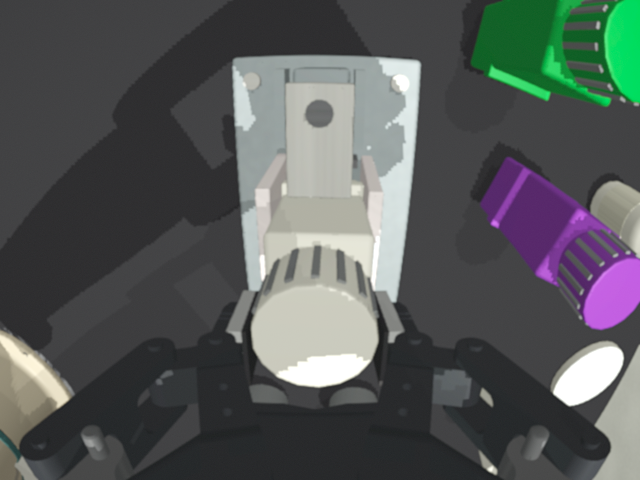

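Emit:
drive_tool([
  [-0.15,0,0.03,0,0],
  [-0.15,0,0.03,0,0],
  [-0.15,0,0.03,0,0],
  [-0.15,0,0.03,0,0],
])

```text
time_s: 10.6
eef_pos: [540.0, 237.6, 152.3]
eef_rot: [2.273, 2.037, -0.261]
force: [5.0, 17.5, -15.0]
gripper_width: 0.524
```

```bash
python3 look.py 14
```

```text
t 10.75 pos [540.  236.1 152.3] yaw -6.65 zax [-0.075 -0.174 -0.982] F [ 1.3  7.1 -2.2] w 0.52 q [ 0.41  0.38  1.19 -0.13  1.71  0.51]
[0.43, -0.03, -0.03, 0.07, 0],
```

View pics/l14.png

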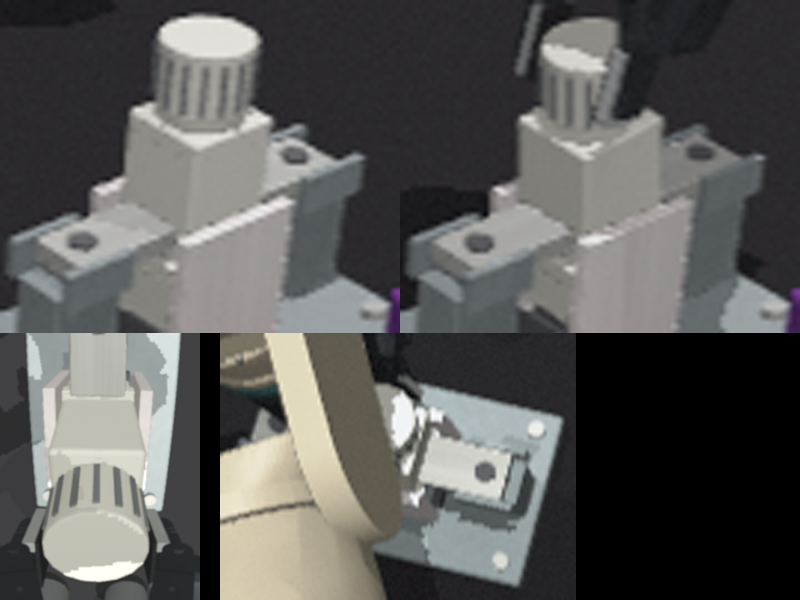

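Emit:
drive_tool([
  [-0.15,0,0.03,0,0],
  [-0.15,0,0.03,0,0],
  [-0.15,0,0.02,0,0],
])

```text
time_s: 11.05
eef_pos: [537.9, 219.1, 152.8]
eef_rot: [2.273, 2.047, -0.244]
force: [1.5, 10.6, -6.2]
gripper_width: 0.521
```

```bash
python3 look.py 15
```

```text
t 11.2 pos [537.8 218.2 152.8] yaw -6.29 zax [-0.069 -0.162 -0.984] F [ 1.3  6.5 -2.7] w 0.524 q [ 0.38  0.35  1.23 -0.13  1.69  0.48]
[0.79, -0.02, -0.08, 0.14, 0],
```

View pics/l15.png

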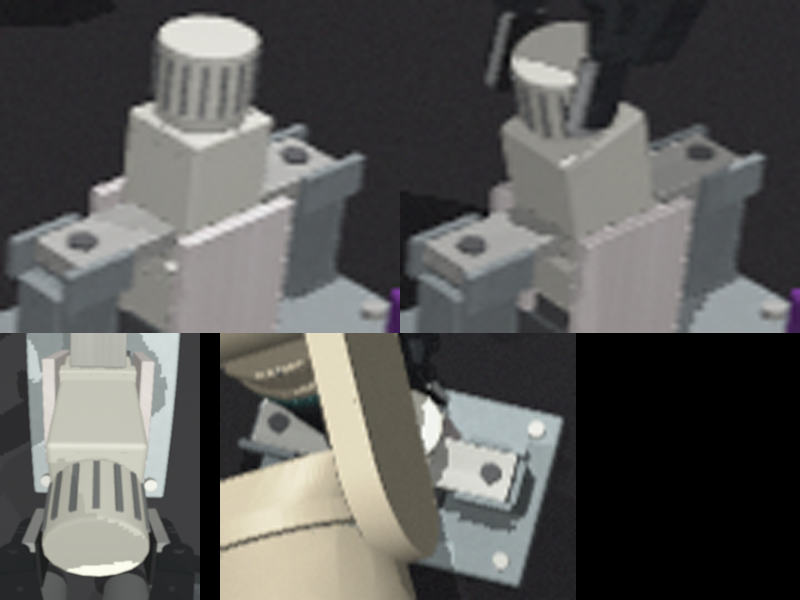

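View pics/lw15.png

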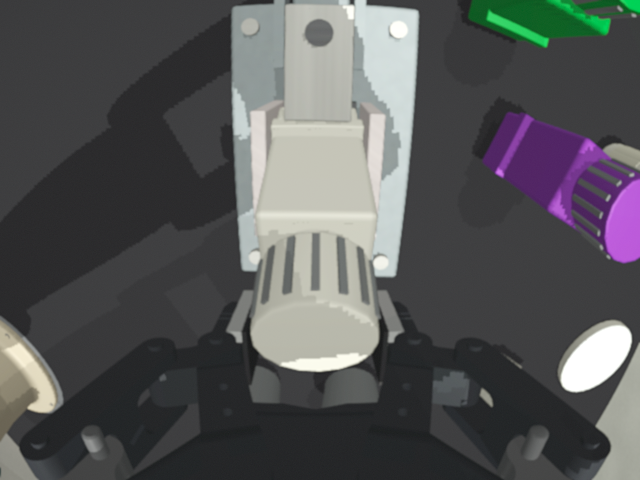

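The can now leans to −y (scene crop: cap at about (550, 75)) and the right shoe has moved. I need a precise reading of both shoes, especially the left.

```bash
python3 - <<'E'
from h import *
t=grab('top');s=grab('scene')
t0=cv2.imread('pics/top0.png')[:,:,::-1];s0=cv2.imread('pics/scene0.png')[:,:,::-1]
def c(i,r,cc): return cv2.resize(i[r-12:r+13,cc-12:cc+13],(200,200),interpolation=cv2.INTER_NEAREST)
row=lambda a:np.hstack([c(*x) for x in a])
im=np.vstack([row([(t0,240,182),(t['image'],240,182),(t0,256,248),(t['image'],256,248)]),row([(s0,195,417),(s['image'],195,417),(s0,214,369),(s['image'],214,369)])])
cv2.imwrite('pics/sh15.png',im[:,:,::-1])
E
```

```text
(no output)
```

View pics/sh15.png

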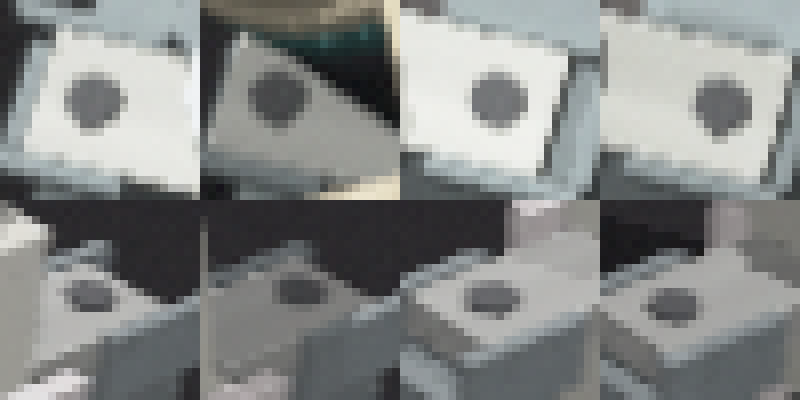

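```bash
cat > shoes.py <<'E'
from h import *
def blob(i,r,c,w=6):
    g=cv2.cvtColor(np.ascontiguousarray(i),cv2.COLOR_RGB2GRAY); p=cv2.resize(g[r-w:r+w+1,c-w:c+w+1],None,fx=8,fy=8,interpolation=cv2.INTER_CUBIC)
    best=None
    for th in range(50,200,4):
        n,l,st,ce=cv2.connectedComponentsWithStats((p<th).astype(np.uint8))
        k=l[p.shape[0]//2,p.shape[1]//2]
        if k and st[k,0]>0 and st[k,1]>0 and st[k,0]+st[k,2]<p.shape[1] and st[k,1]+st[k,3]<p.shape[0]:
            best=(r-w+(ce[k][1]+.5)/8-.5,c-w+(ce[k][0]+.5)/8-.5,st[k,4]/64)
    return best
yl=np.array([np.sin(np.radians(7)),np.cos(np.radians(7))])
def meas(t,s,pts):
    t0=cv2.imread('pics/top0.png')[:,:,::-1];s0=cv2.imread('pics/scene0.png')[:,:,::-1]
    for nm,f,i0,a,b in [('L top',t,t0,(240,182),pts[0]),('R top',t,t0,(256,248),pts[1]),('L sc',s,s0,(195,417),pts[2]),('R sc',s,s0,(214,368),pts[3])]:
        A=blob(i0,*a);B=blob(f['image'],*b)
        if A is None or B is None: print(nm,A,B);continue
        d=(atz(f,*B[:2],93)-atz(f,*A[:2],93))[:2]; print(nm,np.round(A,2),np.round(B,2),'along y',(d@yl).round(2),'x',(d@[yl[1],-yl[0]]).round(2))
if __name__=='__main__':
    t=grab('top');s=grab('scene'); meas(t,s,[(240,180),(256,251),(194,418),(215,366)])
E
python3 shoes.py
```

```text
L top [240.2  181.31  46.39] [239.69 179.33  46.08] along y 4.25 x 0.09
R top [256.05 247.82  42.89] [256.77 250.79  53.31] along y -6.26 x -0.05
L sc [194.65 415.85  27.33] [193.94 417.11  24.41] along y 4.67 x -0.62
R sc [213.99 368.12  43.59] [214.93 365.88  41.41] along y -6.23 x 0.07
```

The left shoe is only about 4.4 mm back, so the first rock wasn't enough (the rib probably caught under the right shoe). The right is about 6.25 mm back, which clears the rib. I'll push right slightly more, then rock left again; step 1 then counts by the right shoe.

Emit:
drive_tool([
  [-0.12,0,0.02,0,0],
  [-0.12,0,0.02,0,0],
])

```text
time_s: 11.6
eef_pos: [536.7, 209.4, 152.2]
eef_rot: [2.272, 2.053, -0.236]
force: [2.3, 8.3, -3.0]
gripper_width: 0.52
```

```bash
python3 look.py 16; python3 shoes.py
```

```text
t 11.75 pos [536.6 208.9 152.2] yaw -6.09 zax [-0.067 -0.155 -0.986] F [ 2.6  6.7 -2.8] w 0.519 q [ 0.37  0.33  1.25 -0.12  1.68  0.46]
[0.8, -0.01, -0.09, 0.18, 0],
L top [240.2  181.31  46.39] [239.31 179.18  66.16] along y 4.78 x 0.79
R top [256.05 247.82  42.89] [256.79 251.02  51.61] along y -6.73 x 0.01
L sc [194.65 415.85  27.33] [193.95 417.13  24.41] along y 4.67 x -0.58
R sc [213.99 368.12  43.59] [215.05 365.52  41.33] along y -7.16 x -0.02
```

View pics/l16.png

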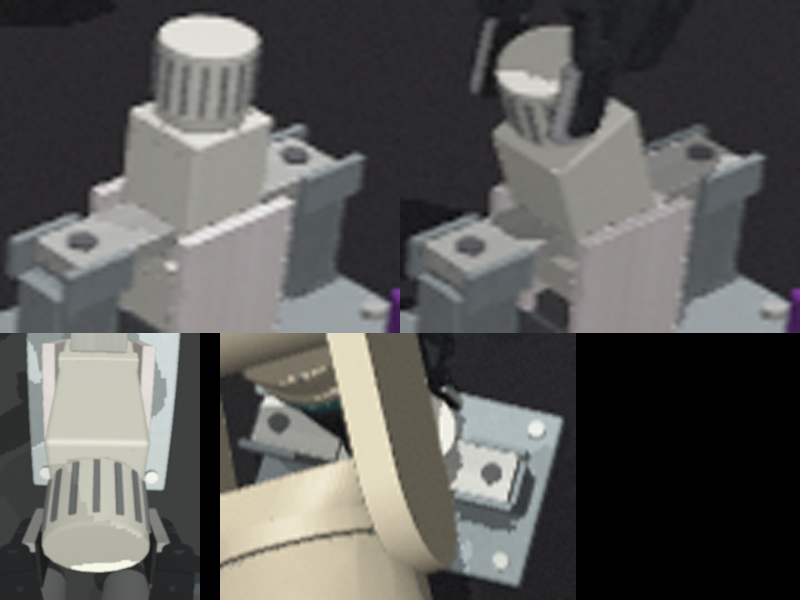

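Emit:
drive_tool([
  [0.2,0,-0.03,0,0],
  [0.2,0,-0.03,0,0],
  [0.2,0,-0.03,0,0],
  [0.15,0,-0.03,0,0],
  [0.15,0,-0.03,0,0],
])

```text
time_s: 12.35
eef_pos: [542.1, 248.6, 153.0]
eef_rot: [2.272, 2.034, -0.256]
force: [-2.9, -8.0, 11.2]
gripper_width: 0.52
```

```bash
python3 look.py 17; python3 shoes.py
```

```text
t 12.5 pos [542.1 249.1 153. ] yaw -6.53 zax [-0.069 -0.171 -0.983] F [-1.8 -6.   6.4] w 0.518 q [ 0.43  0.4   1.16 -0.13  1.71  0.53]
[0.17, -0.04, 0.03, 0.09, 0],
L top (np.float64(240.19655186931627), np.float64(181.30816352307176), np.float64(46.390625)) None
R top [256.05 247.82  42.89] [256.78 251.01  52.03] along y -6.7 x 0.03
L sc [194.65 415.85  27.33] [193.94 417.15  24.58] along y 4.76 x -0.59
R sc [213.99 368.12  43.59] [215.08 365.54  41.72] along y -7.23 x 0.12
```

View pics/l17.png

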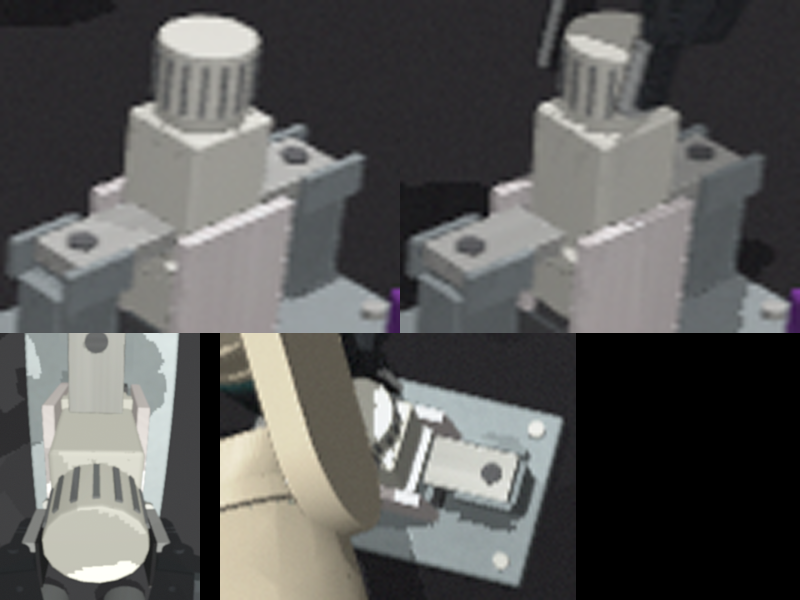

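Emit:
drive_tool([
  [0.18,0,-0.03,0,0],
  [0.18,0,-0.03,0,0],
  [0.15,0,-0.03,0,0],
  [0.15,0,-0.03,0,0],
])

```text
time_s: 13.0
eef_pos: [546.0, 275.9, 157.0]
eef_rot: [2.272, 2.017, -0.273]
force: [-1.6, -5.3, -1.3]
gripper_width: 0.521
```

```bash
python3 look.py 18; python3 shoes.py
```

```text
t 13.15 pos [546.1 276.2 156.9] yaw -7.02 zax [-0.073 -0.186 -0.98 ] F [-0.6 -6.4  1.8] w 0.519 q [ 0.47  0.45  1.09 -0.14  1.75  0.57]
[-0.35, -0.05, 0.21, -0.0, 0],
L top (np.float64(240.19655186931627), np.float64(181.30816352307176), np.float64(46.390625)) None
R top [256.05 247.82  42.89] [256.82 251.01  50.14] along y -6.71 x -0.04
L sc [194.65 415.85  27.33] [193.35 419.1   23.73] along y 10.32 x 0.09
R sc [213.99 368.12  43.59] [215.05 365.53  41.62] along y -7.15 x 0.02
```

View pics/l18.png

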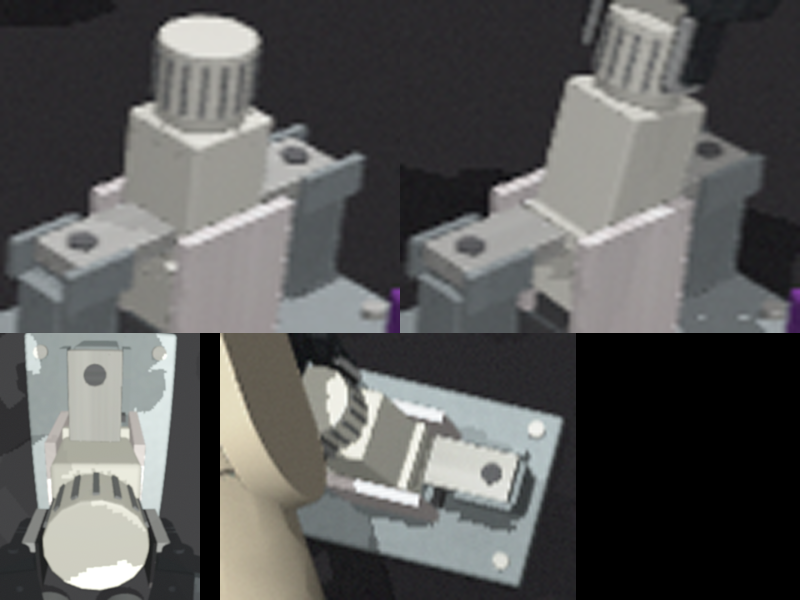

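Both shoes are clear now: left about 10 mm, right about 7 mm. The scene crop shows the can leaning to +y with its rib rising past the right shoe. Bringing the can upright before the pull.

Emit:
drive_tool([
  [-0.12,0,0.03,0,0],
  [-0.12,0,0.03,0,0],
  [-0.1,0,0.03,0,0],
  [-0.1,0,0.02,0,0],
])

```text
time_s: 13.65
eef_pos: [543.3, 257.0, 154.4]
eef_rot: [2.272, 2.027, -0.261]
force: [1.8, 6.4, -2.5]
gripper_width: 0.52
```

```bash
python3 look.py 19; python3 shoes.py
```

```text
t 13.8 pos [543.1 255.6 153.6] yaw -6.87 zax [-0.072 -0.18  -0.981] F [ 2.   1.4 -5.5] w 0.522 q [ 0.44  0.42  1.14 -0.13  1.72  0.54]
[0.05, -0.04, 0.07, 0.03, 0],
L top (np.float64(240.19655186931627), np.float64(181.30816352307176), np.float64(46.390625)) None
R top [256.05 247.82  42.89] [256.79 251.02  51.7 ] along y -6.72 x 0.01
L sc [194.65 415.85  27.33] [193.33 419.07  24.11] along y 10.32 x -0.01
R sc [213.99 368.12  43.59] [215.07 365.52  41.77] along y -7.22 x 0.06
```

View pics/l19.png

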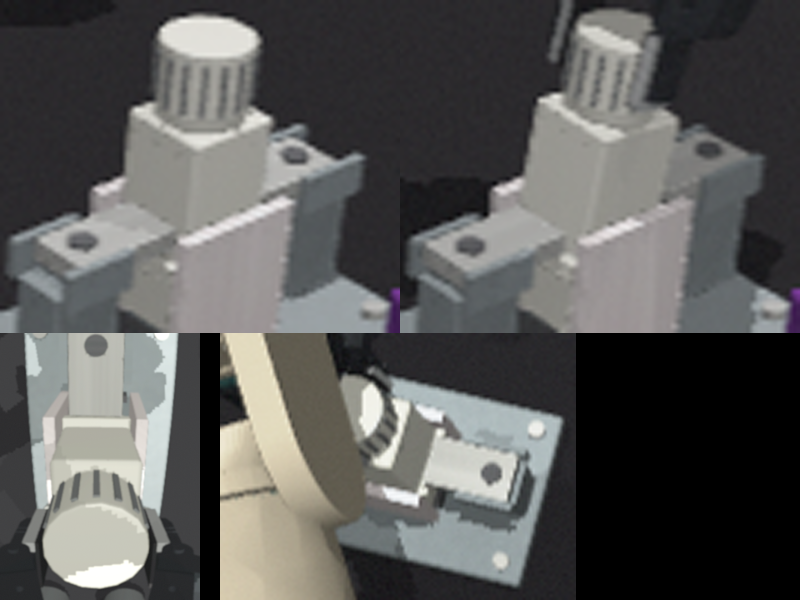

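Still leaning about 0.1 rad with its base shifted towards the right shoe. I'll swing once more to −y to re-centre the base and push the right shoe a little further, then come upright.

Emit:
drive_tool([
  [-0.15,0,0.05,0,0],
  [-0.15,0,0.05,0,0],
  [-0.15,0,0.04,0,0],
  [-0.15,0,0.04,0,0],
  [-0.15,0,0.04,0,0],
])

```text
time_s: 14.4
eef_pos: [539.2, 224.5, 157.0]
eef_rot: [2.27, 2.04, -0.235]
force: [1.3, 8.6, -2.3]
gripper_width: 0.522
```

```bash
python3 look.py 20; python3 shoes.py
```

```text
t 14.55 pos [539.3 224.1 157. ] yaw -6.37 zax [-0.061 -0.162 -0.985] F [0.5 6.1 0.5] w 0.519 q [ 0.39  0.35  1.22 -0.13  1.69  0.49]
[0.68, -0.03, 0.03, 0.13, 0],
L top (np.float64(240.19655186931627), np.float64(181.30816352307176), np.float64(46.390625)) None
R top [256.05 247.82  42.89] [257.17 252.17  54.03] along y -9.2 x -0.2
L sc [194.65 415.85  27.33] [193.34 419.06  23.98] along y 10.25 x 0.02
R sc [213.99 368.12  43.59] [215.33 364.73  41.2 ] along y -9.21 x -0.13
```

View pics/l20.png

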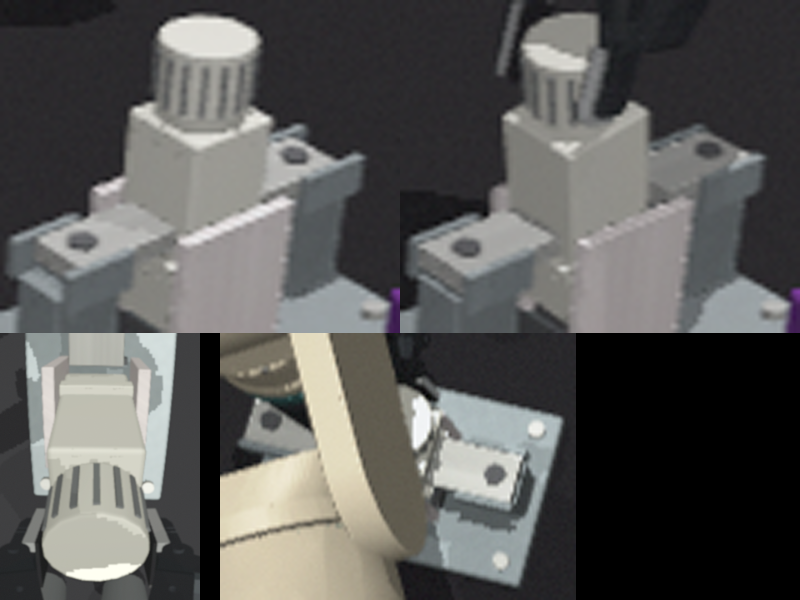

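Emit:
drive_tool([
  [0.15,0,0,0,0],
  [0.15,0,0,0,0],
  [0.12,0,0,0,0],
  [0.12,0,0,0,0],
])

```text
time_s: 15.05
eef_pos: [541.7, 247.6, 152.1]
eef_rot: [2.269, 2.03, -0.25]
force: [-1.1, -1.3, -6.4]
gripper_width: 0.521
```

```bash
python3 look.py 21; python3 shoes.py
```

```text
t 15.2 pos [541.7 248.8 151.8] yaw -6.5 zax [-0.063 -0.17  -0.983] F [ 0.7 -1.2 -5.3] w 0.523 q [ 0.43  0.39  1.17 -0.13  1.7   0.53]
[0.18, -0.03, 0.01, 0.1, 0],
L top (np.float64(240.19655186931627), np.float64(181.30816352307176), np.float64(46.390625)) None
R top [256.05 247.82  42.89] [257.17 252.18  53.92] along y -9.21 x -0.2
L sc [194.65 415.85  27.33] [193.33 419.06  24.11] along y 10.3 x -0.02
R sc [213.99 368.12  43.59] [215.34 364.71  41.2 ] along y -9.29 x -0.12
```

View pics/l21.png

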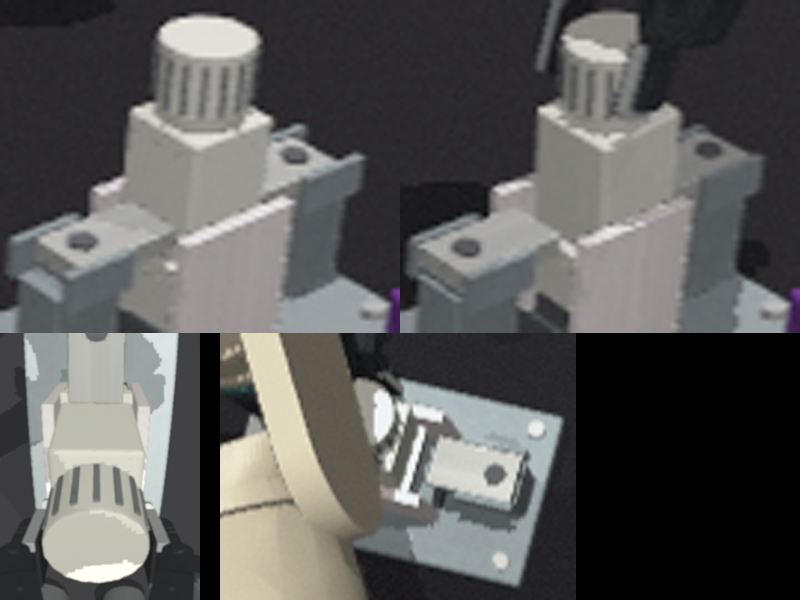

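Emit:
drive_tool([
  [-0.02,0,-0.12,0,0],
  [-0.02,0,-0.12,0,0],
  [-0.02,0,-0.12,0,0],
])

```text
time_s: 15.6
eef_pos: [540.5, 250.1, 153.8]
eef_rot: [2.272, 2.041, -0.261]
force: [10.9, 4.3, -32.7]
gripper_width: 0.521
```

```bash
python3 look.py 22; python3 shoes.py
```

```text
t 15.75 pos [540.6 250.  153.8] yaw -6.44 zax [-0.075 -0.17  -0.983] F [  9.6   5.  -31.5] w 0.518 q [ 0.43  0.4   1.16 -0.12  1.72  0.53]
[0.16, 0.0, 0.05, 0.11, 0],
L top (np.float64(240.19655186931627), np.float64(181.30816352307176), np.float64(46.390625)) None
R top [256.05 247.82  42.89] [257.15 252.17  54.23] along y -9.18 x -0.16
L sc [194.65 415.85  27.33] [193.34 419.06  24.16] along y 10.24 x 0.01
R sc [213.99 368.12  43.59] [215.33 364.71  41.16] along y -9.24 x -0.18
```

View pics/l22.png

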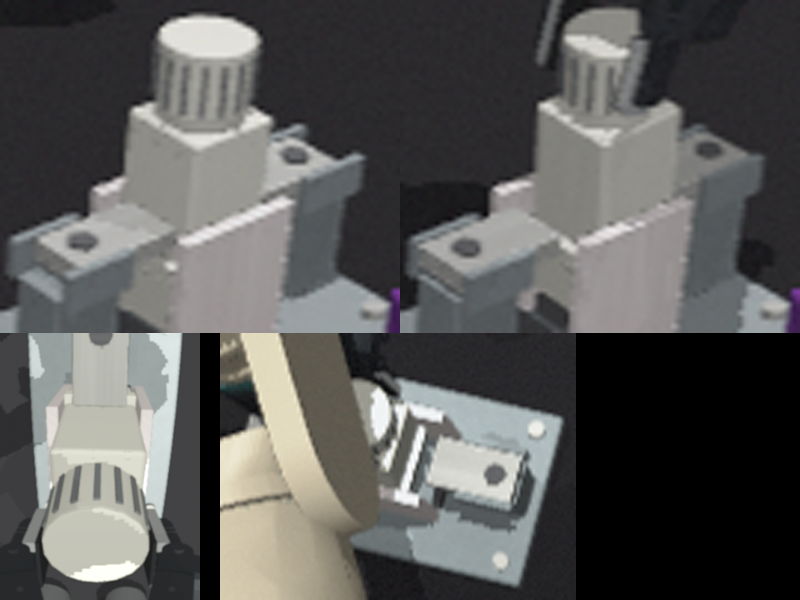

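Caught: 32 N, right rib clear (gap in the top view), so the left rib is under the left shoe. I'll lower a little, shift to −y and try again.

Emit:
drive_tool([
  [0,0,0.06,0,0],
  [-0.08,0,0,0,0],
  [-0.08,0,-0.02,0,0],
  [0,0,0,0,0],
])

```text
time_s: 16.25
eef_pos: [540.8, 246.3, 151.8]
eef_rot: [2.273, 2.049, -0.245]
force: [2.3, 1.5, -0.1]
gripper_width: 0.523
```

```bash
python3 look.py 23
```

```text
t 16.4 pos [540.7 246.1 151.9] yaw -6.22 zax [-0.071 -0.16  -0.985] F [ 3.2  5.7 -7.9] w 0.519 q [ 0.42  0.39  1.18 -0.12  1.7   0.52]
[0.23, -0.02, 0.0, 0.16, 0],
```

View pics/l23.png

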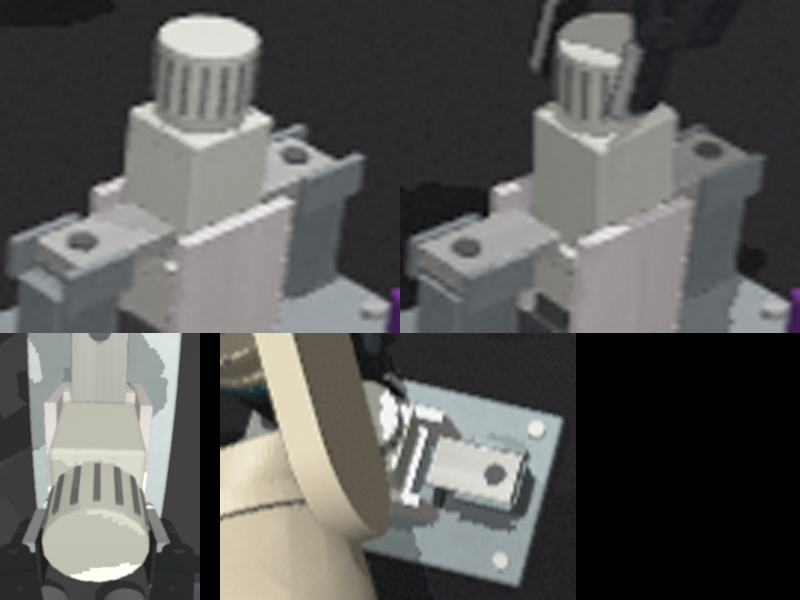

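View pics/lw23.png

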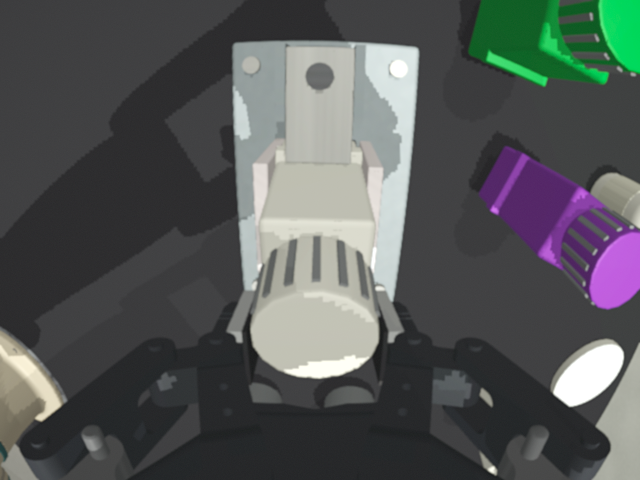

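The can leans a little to −y, base shifted to +y, so the left rib sits under its shoe. At the earlier lean (l20) the left rib was already above the left shoe, so I'll lean that way and then lift.

Emit:
drive_tool([
  [-0.15,0,0,0,0],
  [-0.15,0,-0.02,0,0],
  [-0.15,0,-0.04,0,0],
  [-0.05,0,-0.1,0,0],
  [-0.03,0,-0.1,0,0],
])

```text
time_s: 16.9
eef_pos: [537.4, 242.0, 151.8]
eef_rot: [2.274, 2.092, -0.207]
force: [12.2, 5.1, -30.7]
gripper_width: 0.524
```

```bash
python3 look.py 24
```

```text
t 17.05 pos [537.5 241.8 151.8] yaw -5.01 zax [-0.069 -0.123 -0.99 ] F [ 11.2  11.  -29.3] w 0.52 q [ 0.4   0.36  1.21 -0.09  1.68  0.48]
[0.32, 0.04, -0.01, 0.4, 0],
```

View pics/l24.png

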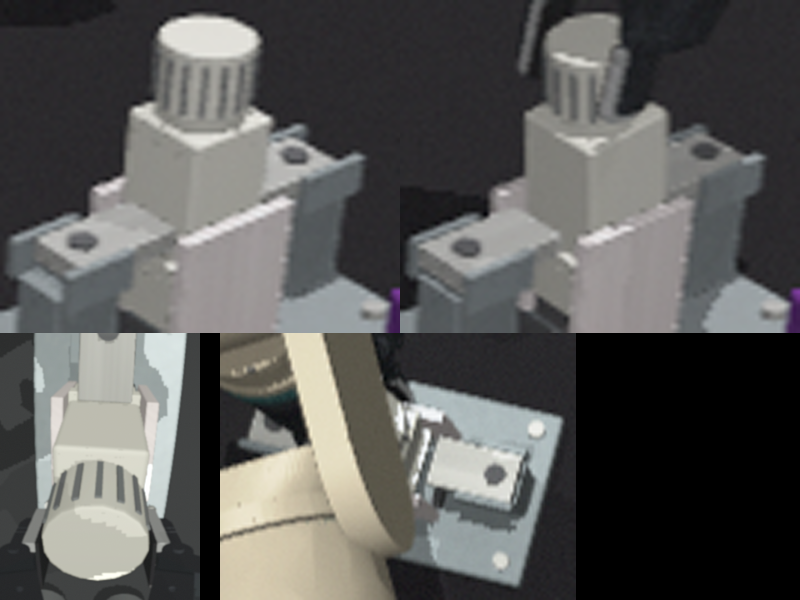

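View pics/lw24.png

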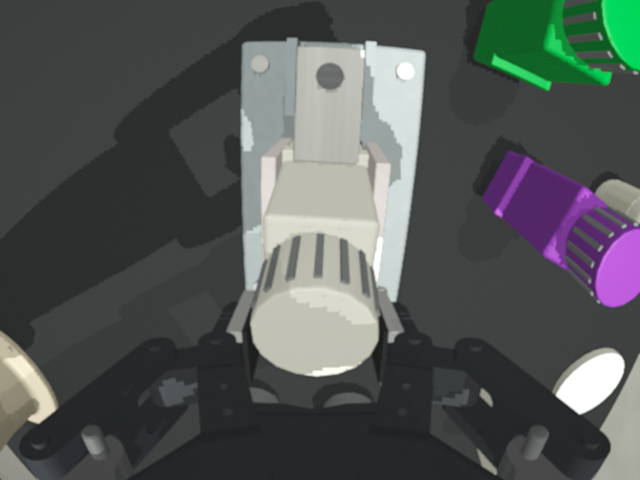

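Emit:
drive_tool([
  [0.05,0,0.06,0,0],
  [0.18,0,-0.02,0,0],
  [0.18,0,-0.02,0,0],
  [0.18,0,-0.03,0,0],
  [0.15,0,-0.04,0,0],
])

```text
time_s: 17.55
eef_pos: [543.6, 271.2, 157.8]
eef_rot: [2.273, 2.071, -0.213]
force: [-1.2, -9.6, -5.4]
gripper_width: 0.519
```

```bash
python3 look.py 25; python3 shoes.py
```

```text
t 17.7 pos [543.8 272.1 157.8] yaw -5.45 zax [-0.061 -0.135 -0.989] F [-0.3 -3.8 -0.6] w 0.521 q [ 0.45  0.41  1.14 -0.1   1.71  0.53]
[-0.27, -0.02, 0.2, 0.31, 0],
L top (np.float64(240.19655186931627), np.float64(181.30816352307176), np.float64(46.390625)) None
R top [256.05 247.82  42.89] [257.17 252.17  53.28] along y -9.21 x -0.21
L sc [194.65 415.85  27.33] [193.54 418.67  27.38] along y 8.85 x 0.16
R sc [213.99 368.12  43.59] [215.35 364.69  41.72] along y -9.35 x -0.12
```

View pics/l25.png

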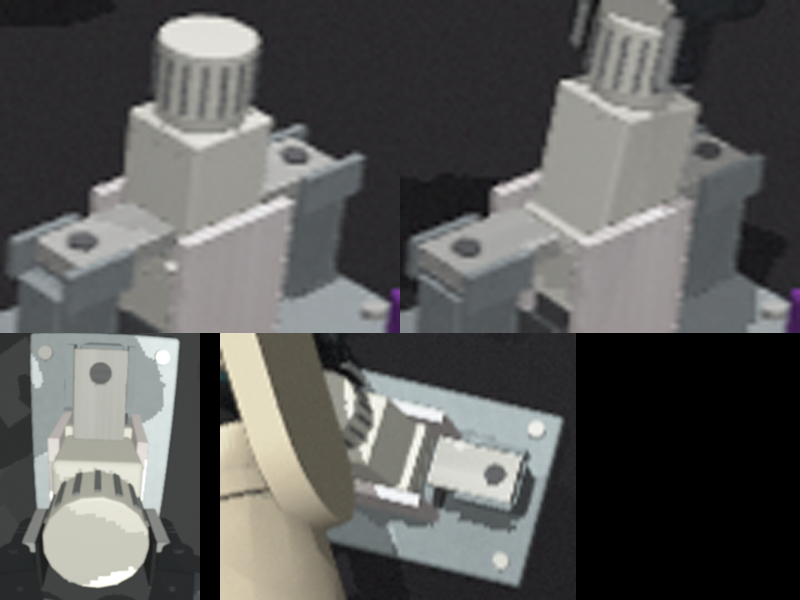

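Emit:
drive_tool([
  [0.12,0,-0.08,0,0],
  [0.1,0,-0.08,0,0],
  [0.05,0,-0.06,0,0],
])

```text
time_s: 18.1
eef_pos: [544.7, 282.0, 162.3]
eef_rot: [2.274, 2.066, -0.229]
force: [3.7, -8.7, -15.4]
gripper_width: 0.522
```

```bash
python3 look.py 26
```

```text
t 18.25 pos [544.7 281.9 162.2] yaw -5.74 zax [-0.069 -0.144 -0.987] F [  1.6  -5.6 -10.3] w 0.517 q [ 0.46  0.43  1.1  -0.1   1.73  0.55]
[-0.45, -0.01, 0.32, 0.25, 0],
```

View pics/l26.png

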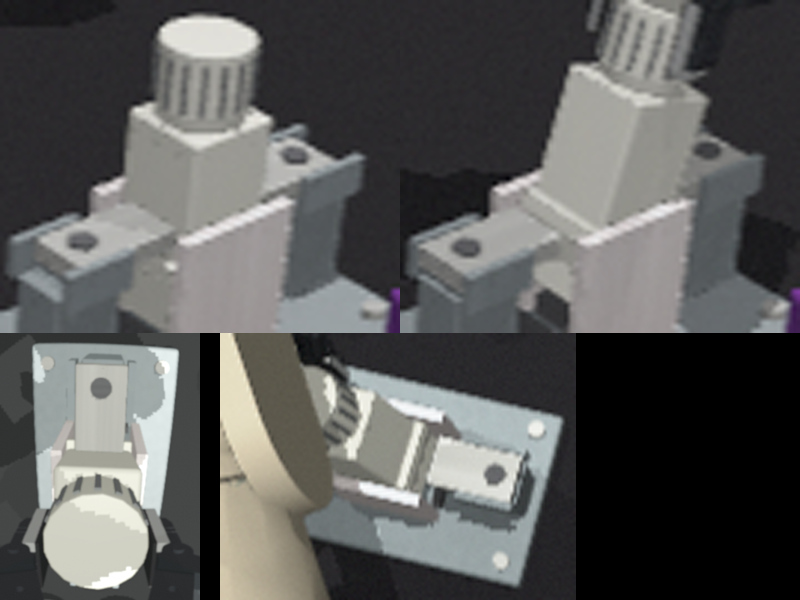

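The right rib is now plainly above the right shoe (scene crop, about (560, 210)). Next I'll shift to −y at this height so the left rib comes out from under its shoe, then pull up.

Emit:
drive_tool([
  [-0.1,0,0.01,0,0],
  [-0.1,0,0,0,0],
  [-0.1,0,-0.02,0,0],
  [-0.08,0,-0.06,0,0],
])

```text
time_s: 18.65
eef_pos: [542.9, 264.4, 167.4]
eef_rot: [2.276, 2.072, -0.223]
force: [2.1, 3.6, -9.5]
gripper_width: 0.523
```

```bash
python3 look.py 27
```

```text
t 18.8 pos [543.  264.6 168.2] yaw -5.62 zax [-0.069 -0.139 -0.988] F [ 1.9  4.5 -3.8] w 0.52 q [ 0.44  0.4   1.13 -0.1   1.73  0.52]
[-0.09, -0.01, 0.38, 0.28, 0],
```

View pics/l27.png

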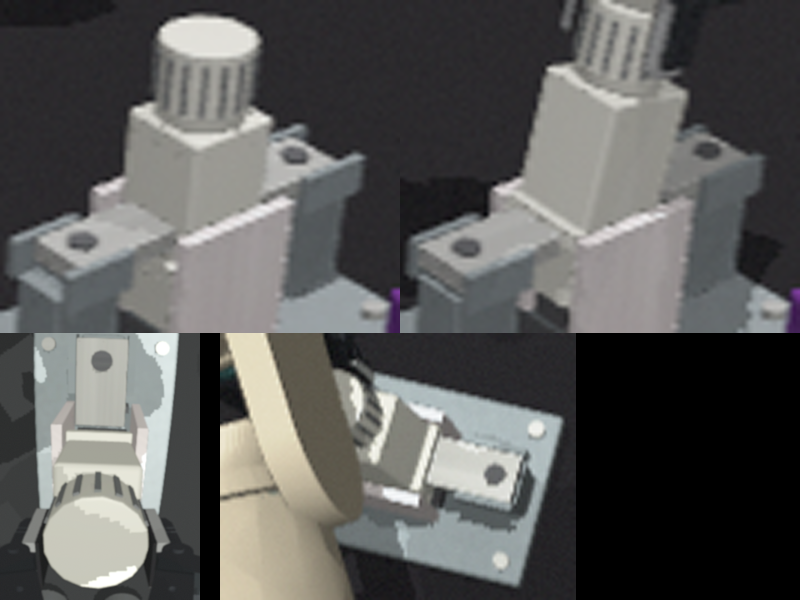

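View pics/lw27.png

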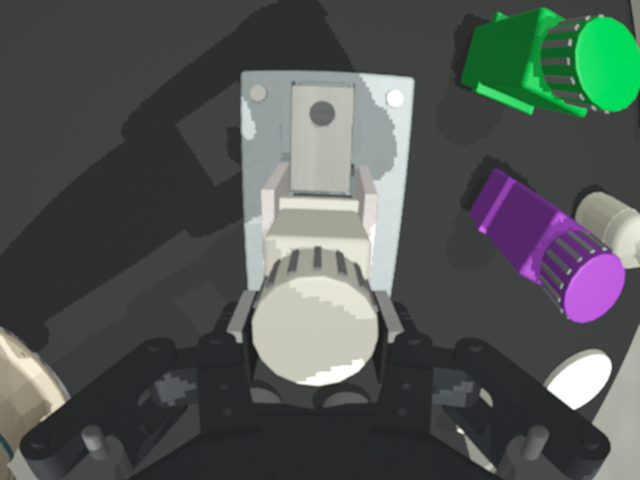

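The wrist view shows the left rib (row 203) now clear of the left shoe's edge (row 193), and the force is just the can's weight. Pulling up.

Emit:
drive_tool([
  [-0.03,0,-0.12,0,0],
  [-0.03,0,-0.15,0,0],
  [-0.03,0,-0.15,0,0],
])

```text
time_s: 19.1
eef_pos: [543.3, 263.0, 190.1]
eef_rot: [2.275, 2.072, -0.228]
force: [0.0, 1.2, -6.9]
gripper_width: 0.516
```

```bash
python3 look.py 28
```

```text
t 19.25 pos [543.8 263.4 190.8] yaw -5.59 zax [-0.069 -0.139 -0.988] F [ 0.9  3.3 -2.7] w 0.519 q [ 0.44  0.39  1.1  -0.1   1.77  0.51]
[0.0, 0.0, 0.8, 0.28, 0],
```

View pics/l28.png

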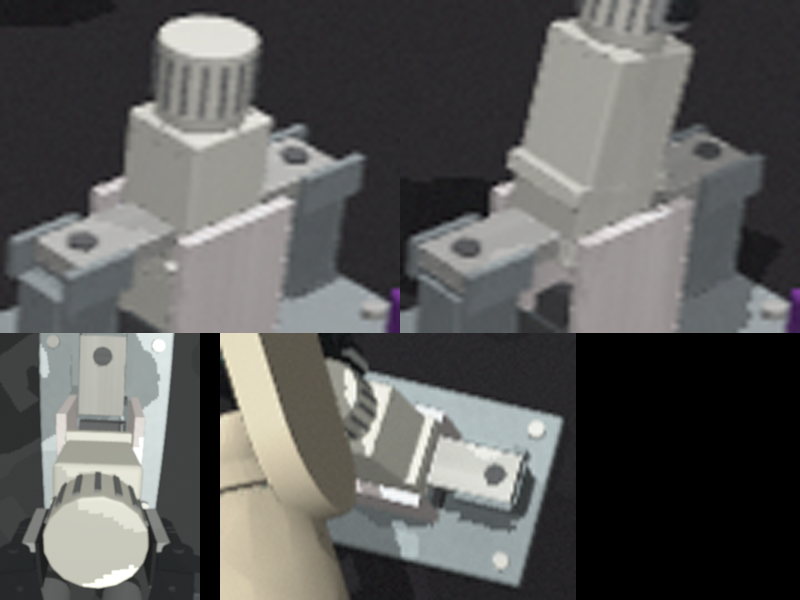

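Out of the shoes' grip and free; it leans with the tool by about 0.13 rad. While its lower body is still between the shoes, I'll push to −y so the right shoe turns it upright in the fingers.

Emit:
drive_tool([
  [-0.12,0,0.01,0,0],
  [-0.12,0,0.01,0,0],
  [-0.12,0,0.01,0,0],
  [-0.1,0,0.01,0,0],
])

```text
time_s: 19.65
eef_pos: [542.0, 241.0, 194.0]
eef_rot: [2.273, 2.075, -0.214]
force: [1.0, 6.6, -0.3]
gripper_width: 0.52
```

```bash
python3 look.py 29
```

```text
t 19.8 pos [541.9 240.8 193.7] yaw -5.49 zax [-0.065 -0.136 -0.989] F [ 0.5  4.1 -1.9] w 0.517 q [ 0.4   0.35  1.14 -0.1   1.76  0.48]
[0.44, 0.0, 0.8, 0.3, 0],
```

View pics/l29.png

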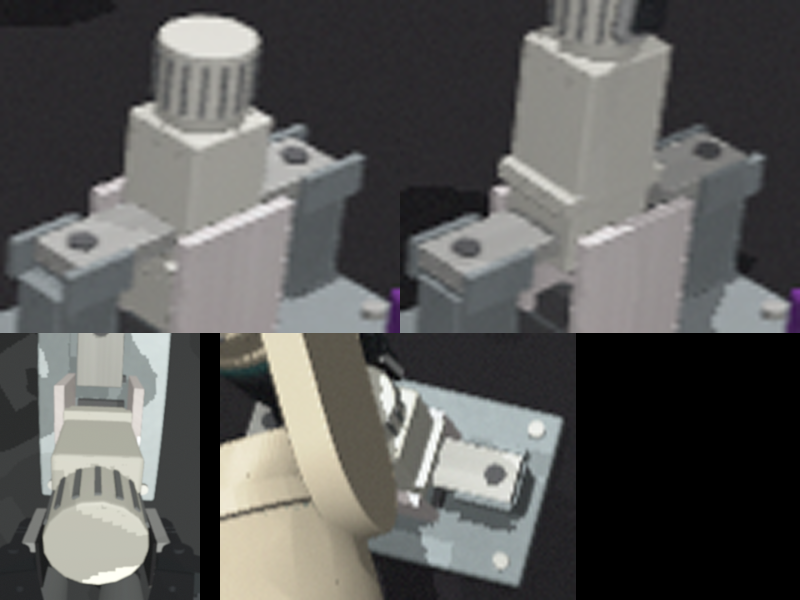

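Emit:
drive_tool([
  [-0.1,0,0.01,0,0],
  [0.05,0,-0.1,0,0],
  [0,0,-0.2,0,0],
  [-0.04,0,-0.3,0,0],
  [-0.05,0,-0.4,0,0],
  [-0.05,0,-0.4,0,0],
  [-0.04,0,-0.3,0,0],
])

```text
time_s: 20.5
eef_pos: [545.2, 238.3, 278.2]
eef_rot: [2.275, 2.067, -0.245]
force: [0.6, 0.3, -4.4]
gripper_width: 0.517
```

```bash
python3 look.py 30;  python3 -c "
from h import *
f=grab('scene');cv2.imwrite('pics/s30.png',cv2.resize(f['image'][80:260,320:470],(600,600*180//150//1))[:,:,::-1][:600])"
```

```text
t 20.65 pos [545.5 238.6 277.6] yaw -5.74 zax [-0.076 -0.148 -0.986] F [-0.5  0.5 -4.8] w 0.517 q [ 0.4   0.36  0.97 -0.11  1.94  0.46]
[0.25, 0.01, 0.8, 0.25, 0],
```

View pics/s30.png

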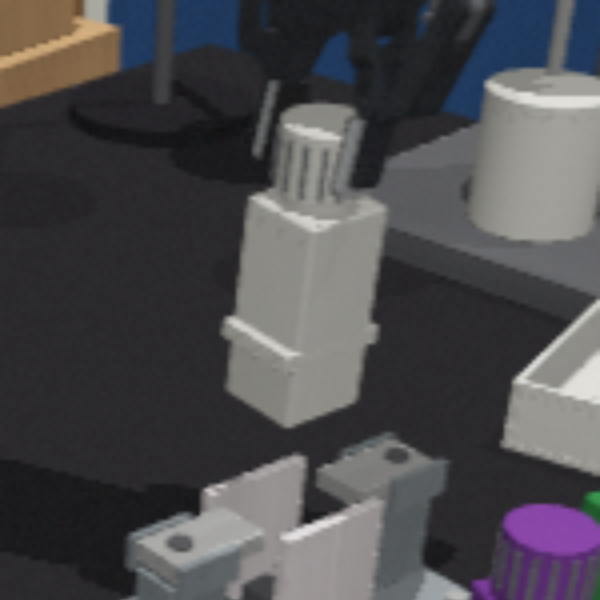

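View pics/lw30.png

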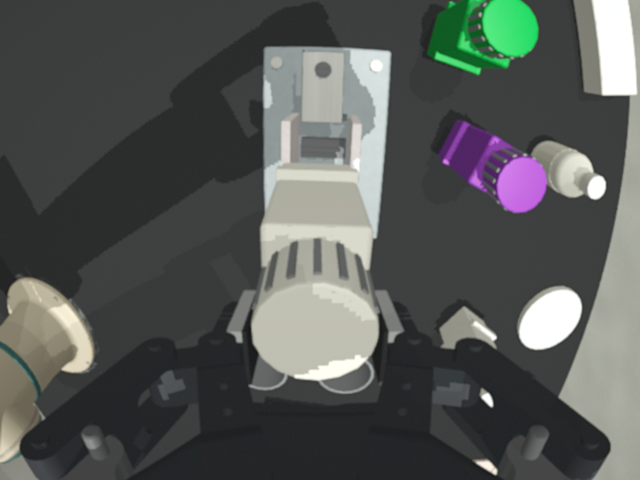

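```bash
cat > canpose.py <<'E'
from h import *
def canpose(f,obj,px):
    K=np.array([[f['fx'],0,f['cx']],[0,f['fy'],f['cy']],[0,0,1]])
    ok,r,t=cv2.solvePnP(np.array(obj,float),np.array([[c,r_] for r_,c in px],float),K,None)
    T=np.array(f['cam_to_world']); F=np.diag([1,-1,-1.])
    Rw=T[:3,:3]@F@cv2.Rodrigues(r)[0]; p=T[:3,:3]@F@t.ravel()+T[:3,3]
    e=cv2.projectPoints(np.array(obj,float),r,t,K,None)[0].reshape(-1,2)-[[c,r_] for r_,c in px]
    return p,Rw,np.abs(e).max()
E
python3 - <<'E'
from canpose import *
f=grab('scene')
# underside-origin coordinates
obj=[(24,-25,0),(24,25,0),(-24,-25,0),(24,-25,110),(24,25,110),(-24,-25,110)]
px=[(427,290),(397,357),(383,227),(232,318),(205,386),(193,247)]
px=[(80+a/4,320+b/4) for a,b in px]
p,Rw,e=canpose(f,obj,px); print('base',p.round(1),'z',Rw[:,2].round(3),'x',Rw[:,0].round(3),'err',e)
z=Rw[:,2]; print('cap', (p+133*z).round(1), 'vs tcp',state()['eef_pos'])
E
```

```text
base [525.5 268.6 147.9] z [ 0.076 -0.043  0.996] x [ 0.991 -0.103 -0.08 ] err 0.6800247458984359
cap [535.6 262.8 280.4] vs tcp [544.9210725  238.46341623 275.33787666]
```

```bash
cat >> canpose.py <<'E'
from scipy.optimize import least_squares
def canfit(f,obj,px,cap,yaw=-6.,capz=138):
    "cap: world point on can axis at height capz, soft prior 4 mm; obj from underside"
    obj=np.array(obj,float)
    def pose(v):
        return np.array(v[:3]), (R.from_rotvec([v[3],v[4],0])*R.from_euler('z',yaw+v[5],degrees=True)).as_matrix()
    def res(v):
        c,M=pose(v); r=[]
        for o,q in zip(obj,px):
            a=proj(f,c+M@(o-[0,0,capz])); r+=[a[0]-q[0],a[1]-q[1]]
        return np.r_[r,(c-cap)/6,v[5]/3]
    s=least_squares(res,np.r_[cap,0,0,0]); c,M=pose(s.x); return c,M,s
E
python3 - <<'E'
from canpose import *
st=state();f=grab('scene')
obj=[(24,-25,0),(24,25,0),(-24,-25,0),(24,-25,110),(24,25,110),(-24,-25,110)]
px=[(80+a/4,320+b/4) for a,b in [(427,290),(397,357),(383,227),(232,318),(205,386),(193,247)]]
Z=R.from_rotvec(st['eef_rot']).as_matrix()[:,2]; g=np.array(st['eef_pos'])-16*Z
c,M,s=canfit(f,obj,px,g); print(g.round(1),c.round(1),'z',M[:,2].round(3),'base',(c-138*M[:,2]).round(1),s.x.round(3),np.abs(s.fun[:12]).max())
E
```

```text
[546.2 240.8 291.1] [548.1 245.9 293.4] z [ 0.092 -0.069  0.993] base [535.3 255.4 156.3] [ 5.48057e+02  2.45911e+02  2.93406e+02  6.90000e-02  9.20000e-02
 -1.40000e-02] 1.0548409450694862
```

The can is out of the clamp and hanging about 0.1 rad off vertical. Going over to the balance at this height: underside about 150 mm, cups 85 mm high.

```bash
python3 -c "
from h import *
plan((534,-277,282),None,vmax=.6,hand=0)"
```

```text
t 20.8 pos [544.8 238.5 275. ] yaw -5.73 zax [-0.081 -0.149 -0.986] F [-0.2 -0.3 -4. ] w 0.521 q [ 0.4   0.36  0.97 -0.11  1.94  0.46]
[-0.6, 0.05, 0.08, 0.0, 0],
[-0.6, 0.05, 0.08, 0.0, 0],
[-0.6, 0.05, 0.08, 0.0, 0],
[-0.6, 0.05, 0.08, 0.0, 0],
[-0.6, 0.05, 0.08, 0.0, 0],
[-0.6, 0.05, 0.08, 0.0, 0],
[-0.6, 0.05, 0.09, 0.0, 0],
[-0.6, 0.05, 0.08, 0.0, 0],
```

Emit:
drive_tool([
  [-0.2,0.02,0,0,0],
  [-0.4,0.04,0.03,0,0],
  [-0.6,0.05,0.06,0,0],
  [-0.6,0.05,0.06,0,0],
  [-0.6,0.05,0.06,0,0],
  [-0.6,0.05,0.06,0,0],
  [-0.6,0.05,0.06,0,0],
  [-0.6,0.05,0.06,0,0],
])

```text
time_s: 21.6
eef_pos: [539.1, 17.9, 280.8]
eef_rot: [2.272, 2.078, -0.269]
force: [0.4, 0.8, -5.0]
gripper_width: 0.52
```

```bash
python3 -c "
from h import *
plan((534,-277,285),None,vmax=.6,hand=0)"
```

```text
t 21.6 pos [539.1  17.9 280.8] yaw -5.5 zax [-0.094 -0.155 -0.984] F [ 0.4  0.8 -5. ] w 0.52 q [ 0.04  0.17  1.18 -0.16  1.88  0.09]
[-0.6, 0.05, 0.09, 0.0, 0],
[-0.6, 0.05, 0.09, 0.0, 0],
[-0.6, 0.05, 0.09, 0.0, 0],
[-0.6, 0.05, 0.08, 0.0, 0],
[-0.6, 0.04, 0.09, 0.0, 0],
[-0.6, 0.05, 0.08, 0.0, 0],
[-0.6, 0.04, 0.09, 0.0, 0],
[-0.6, 0.05, 0.08, 0.0, 0],
```

Emit:
drive_tool([
  [-0.6,0.05,0.07,0,0],
  [-0.6,0.05,0.07,0,0],
  [-0.6,0.05,0.08,0,0],
  [-0.6,0.05,0.08,0,0],
  [-0.6,0.05,0.08,0,0],
  [-0.6,0.05,0.08,0,0],
  [-0.6,0.05,0.08,0,0],
  [-0.4,0.04,0.06,0,0],
])

```text
time_s: 22.4
eef_pos: [529.1, -230.2, 282.9]
eef_rot: [2.282, 2.077, -0.284]
force: [-0.3, 0.5, -4.8]
gripper_width: 0.52
```

```bash
python3 -c "
from h import *
plan((534,-277,285),None,vmax=.4,hand=0,n=5)"
```

```text
t 22.4 pos [ 529.1 -230.2  282.9] yaw -5.81 zax [-0.106 -0.154 -0.982] F [-0.3  0.5 -4.8] w 0.52 q [-0.39  0.23  1.11 -0.19  1.83 -0.34]
[-0.4, 0.08, 0.04, 0.0, 0],
[-0.4, 0.08, 0.04, 0.0, 0],
[-0.12, 0.03, 0.01, 0.0, 0],
[0.0, 0.0, 0.0, 0.0, 0],
[0.0, 0.0, 0.0, 0.0, 0],
```

Emit:
drive_tool([
  [-0.4,0.08,0.05,0,0],
  [-0.3,0.06,0.04,0,0],
  [-0.1,0.03,0.01,0,0],
  [0,0,0,0,0],
])

```text
time_s: 22.8
eef_pos: [530.6, -276.5, 281.1]
eef_rot: [2.291, 2.075, -0.289]
force: [0.5, 0.5, -3.9]
gripper_width: 0.522
```

```bash
python3 -c "
from h import *
plan((534,-277,285),None,vmax=.4,hand=0,n=1)
f=grab('scene','s31.png');t=grab('top','t31.png');w=grab('wrist','w31.png')
cv2.imwrite('pics/s31c.png',cv2.resize(f['image'][130:400,60:310],(741,800))[:,:,::-1][:600+200] if 0 else cv2.resize(f['image'][130:380,60:310],(600,600))[:,:,::-1])"
```

```text
t 22.8 pos [ 530.6 -276.5  281.1] yaw -6.11 zax [-0.112 -0.152 -0.982] F [ 0.5  0.5 -3.9] w 0.522 q [-0.46  0.29  1.05 -0.19  1.83 -0.4 ]
[-0.02, 0.06, -0.08, 0.0, 0],
```

View pics/s31.png

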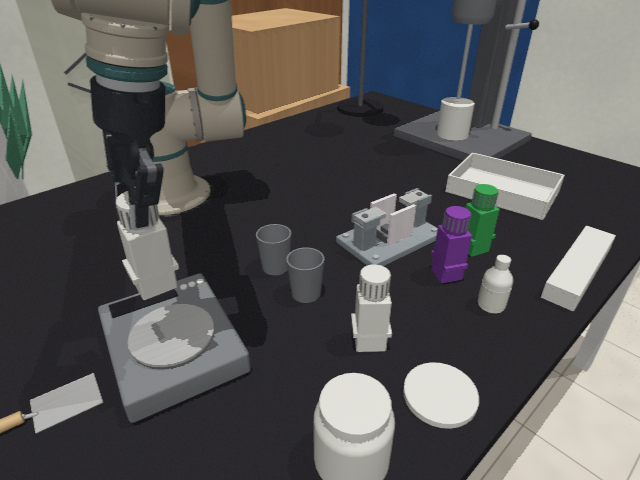

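View pics/t31.png

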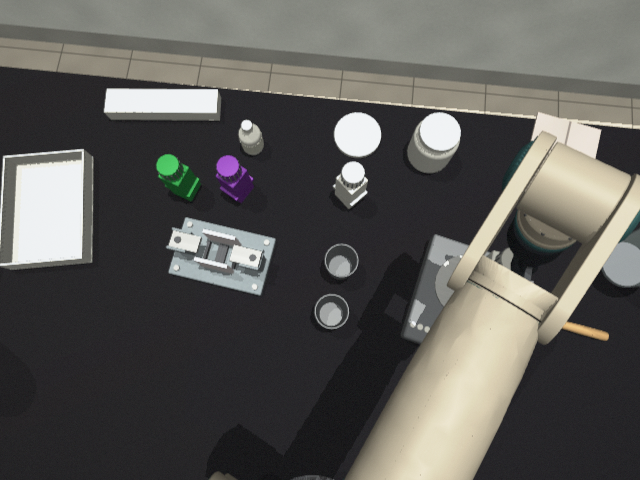

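View pics/w31.png

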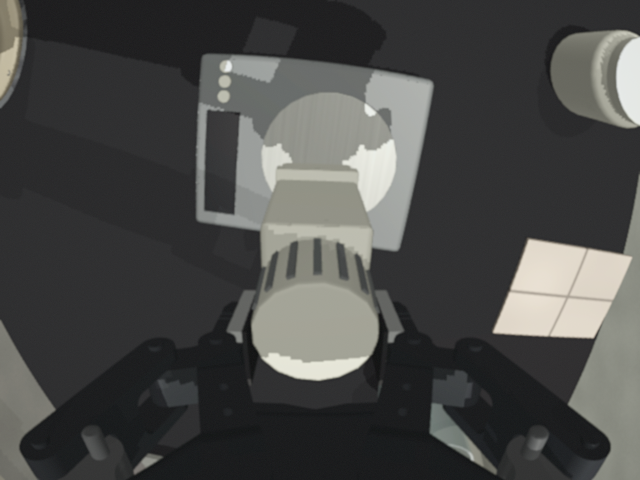

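The can hangs above the balance: scene base corner about (295, 155), pan (330, 172). Refining can pose and pan centre.

```bash
python3 -c "
from h import *
f=grab('scene')
cv2.imwrite('pics/s32.png',cv2.resize(f['image'][180:310,90:220],(650,650),interpolation=cv2.INTER_CUBIC)[:600,:,::-1])
i=cv2.imread('pics/scene0.png');cv2.imwrite('pics/p0.png',cv2.resize(i[290:370,110:230],(780,520),interpolation=cv2.INTER_CUBIC))
i=cv2.imread('pics/top0.png');cv2.imwrite('pics/p1.png',cv2.resize(i[230:350,400:520],(600,600),interpolation=cv2.INTER_CUBIC))
"
```

```text
(no output)
```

View pics/s32.png

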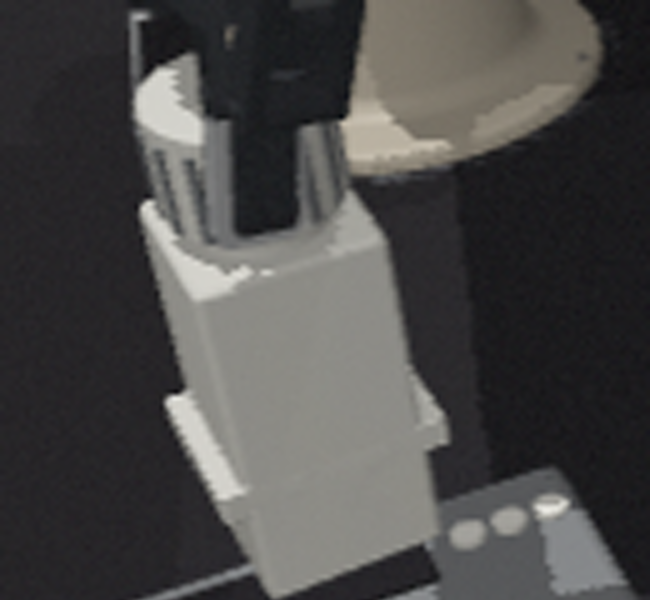

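View pics/p0.png

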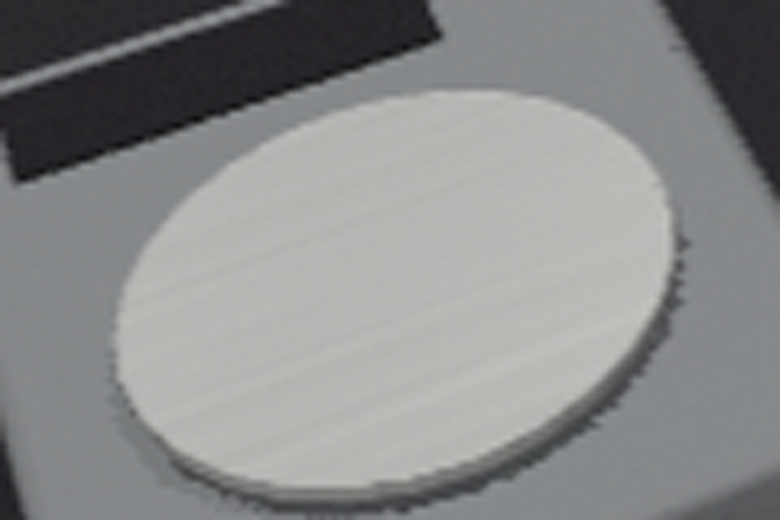

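View pics/p1.png

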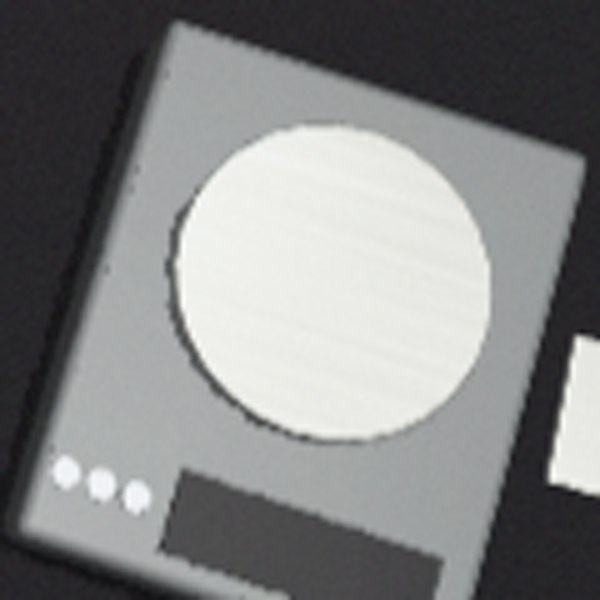

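```bash
python3 - <<'E'
from canpose import *
st=state();f=grab('scene');t=grab('top')
print('pan',atz(f,334.5,171,64).round(1),atz(t,286.4,466.4,64).round(1))
obj=[(24,-25,0),(24,25,0),(24,-25,110),(24,25,110),(-24,-25,110),(24,-31,34),(24,31,34),(24,-31,44)]
px=[(180+a/5,90+b/5) for a,b in [(598,278),(540,438),(300,203),(240,388),(203,143),(522,235),(440,448),(492,228)]]
Z=R.from_rotvec(st['eef_rot']).as_matrix()[:,2]; g=np.array(st['eef_pos'])-16*Z
c,M,s=canfit(f,obj,px,g,-6); print(g.round(1),c.round(1),'z',M[:,2].round(3),'base',(c-138*M[:,2]).round(1),s.x.round(3),s.fun.round(1))
print(st['eef_pos'])
E
```

```text
pan [ 529.9 -266.    64. ] [ 524.6 -262.5   64. ]
[ 532.8 -272.8  297.4] [ 528.5 -264.2  292.6] z [ 0.112 -0.008  0.994] base [ 513.  -263.1  155.5] [ 5.28455e+02 -2.64190e+02  2.92582e+02  8.00000e-03  1.13000e-01
 -1.07200e+00] [ 0.5 -0.8 -1.4  1.3  0.2 -0.3 -0.4  1.2 -0.3 -0.5  0.3 -0.7  0.1  0.5
  1.  -0.7 -0.7  1.4 -0.8 -0.4]
[ 531.04199677 -275.21142745  281.71073922]
```

```bash
python3 -c "
from h import *
p=np.array(state()['eef_pos'])
plan(p+[10,4,-65],None,vmax=.35,hand=0)"
```

```text
t 23.1 pos [ 531.1 -275.3  281.8] yaw -6.0 zax [-0.111 -0.153 -0.982] F [ 0.3  0.2 -4.1] w 0.519 q [-0.45  0.29  1.05 -0.19  1.83 -0.4 ]
[0.09, 0.09, 0.35, 0.0, 0],
[0.09, 0.09, 0.35, 0.0, 0],
[0.08, 0.09, 0.35, 0.0, 0],
[0.05, 0.04, 0.19, 0.0, 0],
[0.0, 0.0, 0.0, 0.0, 0],
[0.0, 0.0, 0.0, 0.0, 0],
[0.0, 0.0, 0.0, 0.0, 0],
[0.0, 0.0, 0.0, 0.0, 0],
```

Emit:
drive_tool([
  [0.08,0.08,0.2,0,0],
  [0.08,0.08,0.3,0,0],
  [0.08,0.08,0.3,0,0],
  [0.06,0.06,0.25,0,0],
  [0.02,0.02,0.1,0,0],
  [0,0,0,0,0],
])

```text
time_s: 23.7
eef_pos: [542.8, -267.2, 213.8]
eef_rot: [2.287, 2.082, -0.289]
force: [-0.4, 1.0, -3.9]
gripper_width: 0.52
```

```bash
python3 -c "
from h import *
plan((541,-271,190),None,vmax=.15,hand=0,n=2)
f=grab('scene')
cv2.imwrite('pics/s33.png',cv2.resize(f['image'][230:370,100:240],(600,600),interpolation=cv2.INTER_CUBIC)[:,:,::-1])"
```

```text
t 23.7 pos [ 542.8 -267.2  213.8] yaw -5.83 zax [-0.113 -0.151 -0.982] F [-0.4  1.  -3.9] w 0.52 q [-0.43  0.32  1.14 -0.19  1.72 -0.36]
[0.0, 0.01, 0.15, 0.0, 0],
[0.0, 0.0, 0.15, 0.0, 0],
```

View pics/s33.png

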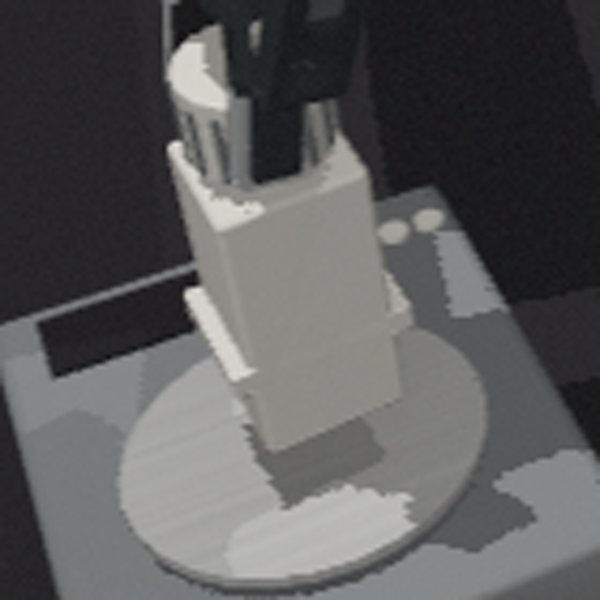

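```bash
python3 - <<'E'
from h import *
f=grab('scene')
for z in (80,86,92):
    a=atz(f,230+450/4.286,100+272/4.286,z);b=atz(f,230+395/4.286,100+398/4.286,z); print(z,a.round(1),b.round(1),((a+b)/2).round(1),np.linalg.norm(a-b).round(1))
print(atz(f,334.5,171,64))
E
```

```text
80 [ 539.  -280.1   80. ] [ 545.5 -234.1   80. ] [ 542.2 -257.1   80. ] 46.5
86 [ 545.  -282.1   86. ] [ 551.5 -236.6   86. ] [ 548.3 -259.3   86. ] 46.0
92 [ 551.1 -284.    92. ] [ 557.5 -239.    92. ] [ 554.3 -261.5   92. ] 45.4
[ 529.85683196 -266.01649708   64.        ]
```

Emit:
drive_tool([
  [-0.08,0.08,0.15,0,0],
  [-0.02,0.04,0.12,0,0],
  [0,0,0.08,0,0],
])

```text
time_s: 24.1
eef_pos: [547.8, -277.1, 199.8]
eef_rot: [2.283, 2.076, -0.285]
force: [0.7, 0.6, -4.1]
gripper_width: 0.519
```

```bash
cat > l2.py <<'E'
from h import *
import sys
plan((547,-272,190),None,vmax=.15,hand=0,n=1)
f=grab('scene')
cv2.imwrite('pics/%s.png'%sys.argv[1],cv2.resize(f['image'][230:370,100:240],(600,600),interpolation=cv2.INTER_CUBIC)[:,:,::-1])
E
python3 l2.py s34
```

```text
t 24.1 pos [ 547.8 -277.1  199.8] yaw -5.88 zax [-0.107 -0.154 -0.982] F [ 0.7  0.6 -4.1] w 0.519 q [-0.44  0.34  1.14 -0.19  1.69 -0.37]
[0.11, -0.01, 0.15, 0.0, 0],
```

View pics/s34.png

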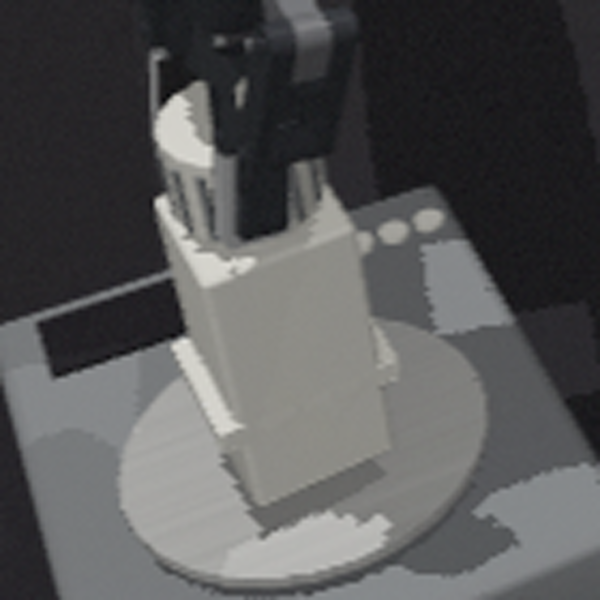

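```bash
python3 - <<'E'
from h import *
f=grab('scene')
for z in (68,74):
    a=atz(f,230+507/4.286,100+262/4.286,z);b=atz(f,230+447/4.286,100+388/4.286,z); d=(b-a)/np.linalg.norm(b-a); n=np.array([d[1],-d[0],0]); print(z,'base c',((a+b)/2-24*n).round(1),np.linalg.norm(a-b).round(1))
E
```

```text
68 base c [ 527.8 -265.9   68. ] 46.6
74 base c [ 533.5 -267.9   74. ] 46.1
```

Emit:
drive_tool([
  [0.01,0.01,0.08,0,0],
  [0.01,0.01,0.08,0,0],
])

```text
time_s: 24.4
eef_pos: [547.8, -277.4, 191.6]
eef_rot: [2.284, 2.076, -0.285]
force: [0.1, -0.3, -4.7]
gripper_width: 0.521
```

```bash
python3 l2.py s35
```

```text
t 24.4 pos [ 547.8 -277.4  191.6] yaw -5.89 zax [-0.107 -0.154 -0.982] F [ 0.1 -0.3 -4.7] w 0.521 q [-0.44  0.35  1.15 -0.19  1.67 -0.37]
[0.11, -0.02, 0.02, 0.0, 0],
```

View pics/s35.png

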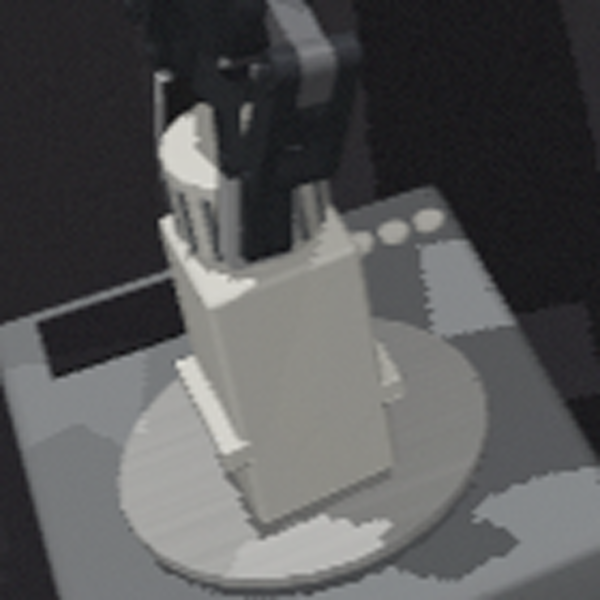

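Emit:
drive_tool([
  [0.01,0.01,0.06,0,0],
  [0.01,0.01,0.06,0,0],
])

```text
time_s: 24.65
eef_pos: [548.1, -277.7, 186.4]
eef_rot: [2.283, 2.075, -0.286]
force: [-6.5, 2.5, 14.0]
gripper_width: 0.521
```

```bash
python3 l2.py s36
```

```text
t 24.65 pos [ 548.1 -277.7  186.4] yaw -5.91 zax [-0.107 -0.156 -0.982] F [-6.5  2.5 14. ] w 0.521 q [-0.44  0.35  1.16 -0.19  1.66 -0.36]
[0.1, -0.04, -0.08, 0.0, 0],
```

View pics/s36.png

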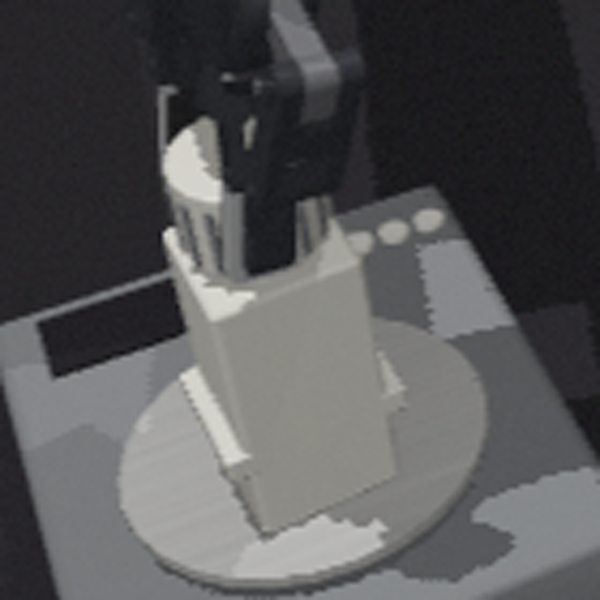

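Touchdown: 14 N at TCP z 186. The can rests on its +x edge, so I'll press slightly and nudge the cap to −x to level it.

Emit:
drive_tool([
  [0,-0.06,0.05,0,0],
  [0,-0.06,0.04,0,0],
  [0,-0.06,0.04,0,0],
])

```text
time_s: 25.0
eef_pos: [542.4, -278.0, 186.3]
eef_rot: [2.272, 2.067, -0.271]
force: [5.8, 1.0, 4.9]
gripper_width: 0.52
```

```bash
python3 l2.py s37
```

```text
t 25.0 pos [ 542.4 -278.   186.3] yaw -5.79 zax [-0.091 -0.16  -0.983] F [5.8 1.  4.9] w 0.52 q [-0.45  0.32  1.2  -0.19  1.64 -0.37]
[0.11, 0.07, -0.1, 0.0, 0],
```

View pics/s37.png

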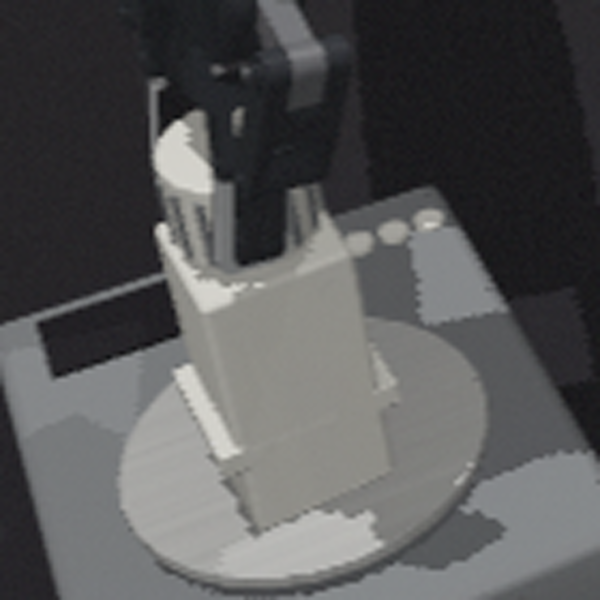

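Emit:
drive_tool([
  [0.01,0.01,0.1,0,0],
  [0.01,0,0.12,0,0],
  [0,-0.06,0.1,0,0],
  [0,-0.06,0.1,0,0],
])

```text
time_s: 25.45
eef_pos: [538.9, -279.7, 186.0]
eef_rot: [2.258, 2.051, -0.253]
force: [5.8, 7.1, 16.0]
gripper_width: 0.526
```

```bash
python3 l2.py s38
```

```text
t 25.45 pos [ 538.9 -279.7  186. ] yaw -5.74 zax [-0.068 -0.17  -0.983] F [ 5.8  7.1 16. ] w 0.526 q [-0.46  0.29  1.23 -0.18  1.6  -0.37]
[0.15, 0.14, -0.11, 0.0, 0],
```

View pics/s38.png

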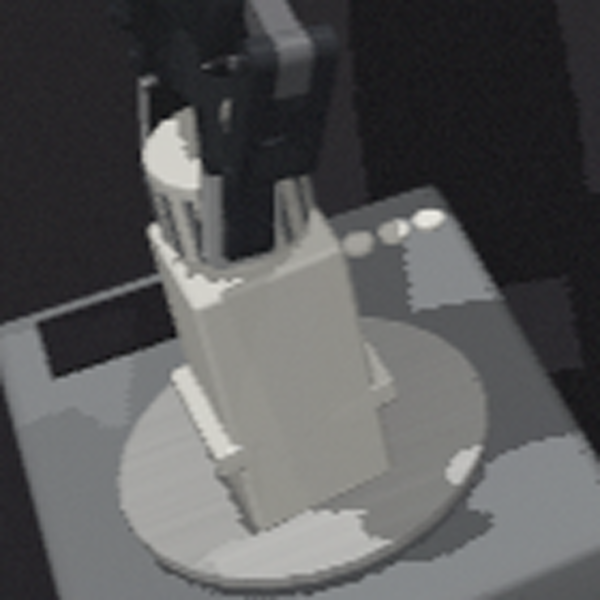

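Emit:
drive_tool([
  [0.05,-0.06,0.1,0,0],
  [0.06,-0.07,0.1,0,0],
  [0.06,-0.07,0.1,0,0],
  [0.06,-0.07,0.1,0,0],
])

```text
time_s: 25.9
eef_pos: [534.2, -274.6, 185.5]
eef_rot: [2.23, 2.021, -0.225]
force: [3.8, -2.3, 16.6]
gripper_width: 0.521
```

```bash
python3 l2.py s39
```

```text
t 25.9 pos [ 534.2 -274.6  185.5] yaw -5.7 zax [-0.027 -0.191 -0.981] F [ 3.8 -2.3 16.6] w 0.521 q [-0.45  0.24  1.29 -0.18  1.55 -0.35]
[0.03, 0.15, -0.06, 0.0, 0],
```

View pics/s39.png

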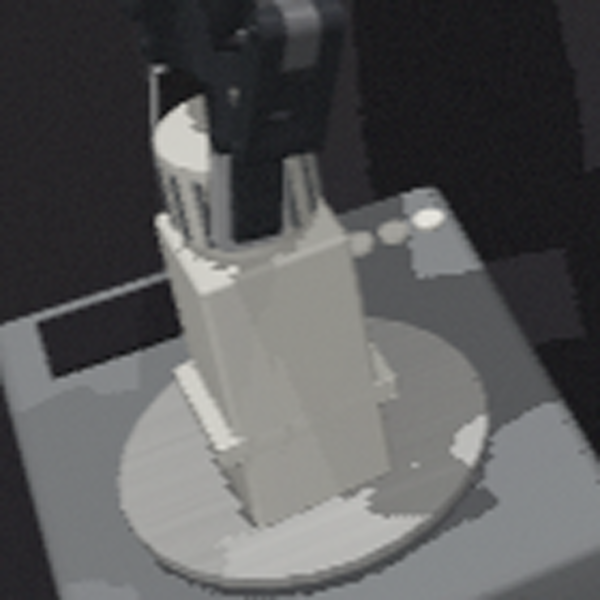

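```bash
python3 - <<'E'
from canpose import *
st=state();f=grab('scene')
obj=[(24,-25,0),(24,25,0),(24,-25,110),(24,25,110),(-24,-25,110)]
px=[(230+a/4.286,100+b/4.286) for a,b in [(527,260),(467,388),(293,205),(236,352),(213,162)]]
Z=R.from_rotvec(st['eef_rot']).as_matrix()[:,2]; g=np.array(st['eef_pos'])-16*Z
c,M,s=canfit(f,obj,px,g,-6); print(g.round(1),c.round(1),'z',M[:,2].round(3),'base',(c-138*M[:,2]).round(1),s.fun.round(1))
E
```

```text
[ 534.6 -271.4  201.2] [ 533.4 -263.7  197.5] z [0.043 0.024 0.999] base [ 527.5 -267.    59.7] [ 0.  -0.7  0.   1.1  0.2 -0.   0.2  0.9 -0.5 -1.5 -0.2  1.3 -0.6 -0.4]
```

Nearly level: tilt about (0.04, 0.02), base about 3 mm from the pan centre in the same camera. I'll relax the press and let go.

Emit:
drive_tool([
  [0,-0.05,0.06,0,0],
  [0,0,0,0,0],
  [0,0,-0.01,0,0],
])

```text
time_s: 26.3
eef_pos: [532.4, -275.1, 185.8]
eef_rot: [2.228, 2.016, -0.221]
force: [2.3, 0.2, 0.1]
gripper_width: 0.523
```

```bash
python3 l2.py s40
```

```text
t 26.3 pos [ 532.4 -275.1  185.8] yaw -5.72 zax [-0.022 -0.193 -0.981] F [2.3 0.2 0.1] w 0.523 q [-0.45  0.23  1.3  -0.18  1.54 -0.35]
[0.04, 0.15, -0.05, 0.0, 0],
```

View pics/s40.png

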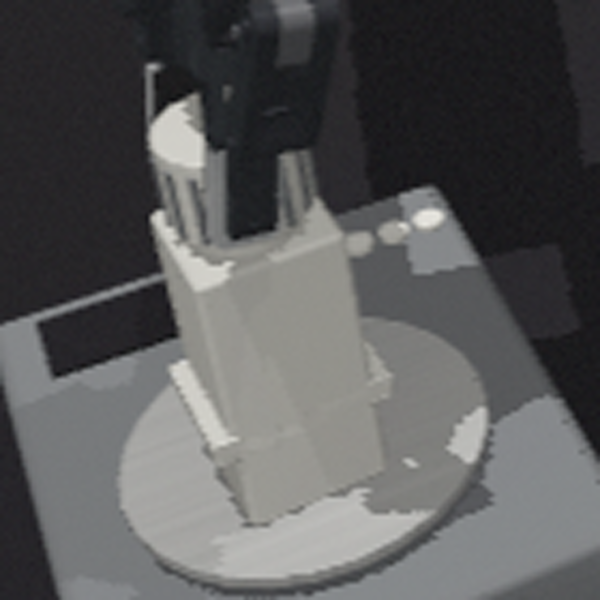

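Emit:
drive_tool([
  [0,0,0,0,0.6],
  [0,0,0,0,0.65],
  [0,0,0,0,0.8],
  [0,0,0,0,1],
  [0,0,0,0,1],
  [0,0,0,0,1],
  [0,0,0,0,1],
])

```text
time_s: 27.05
eef_pos: [529.8, -275.3, 182.4]
eef_rot: [2.233, 2.021, -0.231]
force: [-0.3, 0.4, -0.0]
gripper_width: 1.001
```

```bash
python3 l2.py s41; python3 -c "
from h import *
grab('wrist','w41.png')"
```

```text
t 27.05 pos [ 529.8 -275.3  182.4] yaw -5.78 zax [-0.032 -0.191 -0.981] F [-0.3  0.4 -0. ] w 1.001 q [-0.45  0.24  1.31 -0.19  1.54 -0.35]
[0.03, 0.15, -0.08, 0.0, 0],
```

View pics/s41.png

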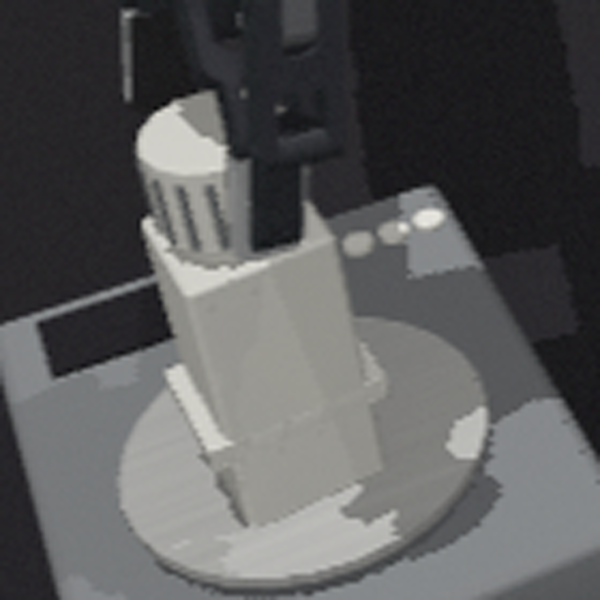

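View pics/w41.png

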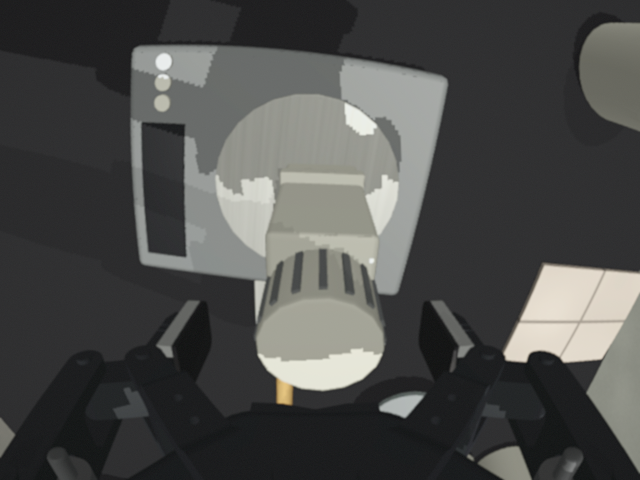

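Released; both pads stand clear of the cap. Retreating along the tool axis.

Emit:
drive_tool([
  [0,0,-0.15,0,1],
  [0,0,-0.25,0,1],
  [0,0,-0.35,0,1],
  [0,0,-0.4,0,1],
  [0,0,-0.4,0,1],
  [0,0,-0.4,0,1],
  [0,0,-0.3,0,1],
  [0,0,0,0,1],
])

```text
time_s: 27.95
eef_pos: [533.8, -251.7, 305.3]
eef_rot: [2.229, 2.017, -0.226]
force: [-0.1, -0.5, 0.1]
gripper_width: 1.003
```

Emit:
drive_tool([
  [0.4,0,-0.2,0,1],
  [0.6,0,-0.1,0,1],
  [0.6,0,-0.1,0,1],
  [0.6,0,-0.1,0,1],
  [0.5,0,-0.1,0,1],
  [0.3,0,-0.1,0,1],
  [0,0,0,0,1],
  [0,0,0,0,1],
])

```text
time_s: 28.75
eef_pos: [548.9, -93.8, 309.5]
eef_rot: [2.231, 2.016, -0.228]
force: [0.0, -0.1, -0.7]
gripper_width: 1.001
```

```bash
python3 -c "
from h import *
plan((530,-270,350),None,n=1)
f=grab('scene','s42.png');t=grab('top','t42.png')
cv2.imwrite('pics/s42c.png',cv2.resize(f['image'][230:370,100:240],(600,600),interpolation=cv2.INTER_CUBIC)[:,:,::-1])
for l in ['can_center','spare_center','cup']: print(l,[(np.round(d['point']).tolist(),round(d['score'],2)) for d in landmark_of(l,'scene')],[(np.round(d['point']).tolist(),round(d['score'],2)) for d in landmark_of(l,'top')])"
```

```text
t 28.75 pos [548.9 -93.8 309.5] yaw -5.85 zax [-0.027 -0.194 -0.981] F [ 0.  -0.1 -0.7] w 1.001 q [-0.14  0.14  1.16 -0.2   1.83 -0.09]
[-0.8, 0.0, -0.02, 0.0, 1],
can_center [([220.0, 481.0], 0.95), ([300.0, 159.0], 0.59), ([246.0, 449.0], 0.56)] [([276.0, 483.0], 0.83), ([179.0, 178.0], 0.75), ([177.0, 235.0], 0.7)]
spare_center [([233.0, 390.0], 0.28)] []
cup [([294.0, 304.0], 0.78), ([268.0, 280.0], 0.6)] []
```

View pics/s42c.png

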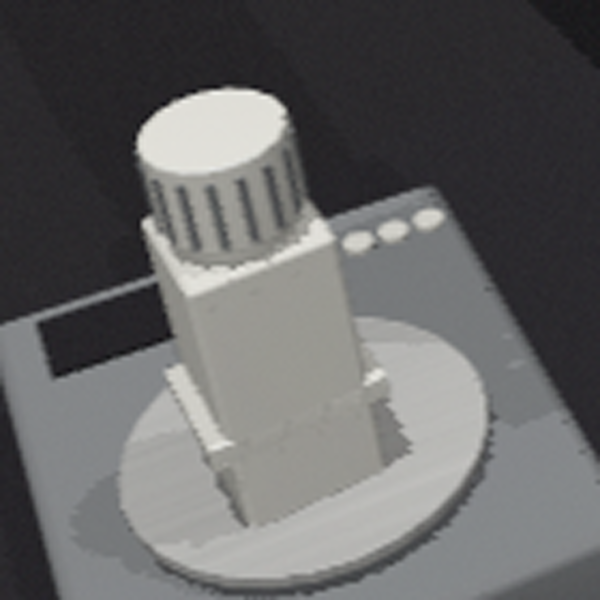

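View pics/t42.png

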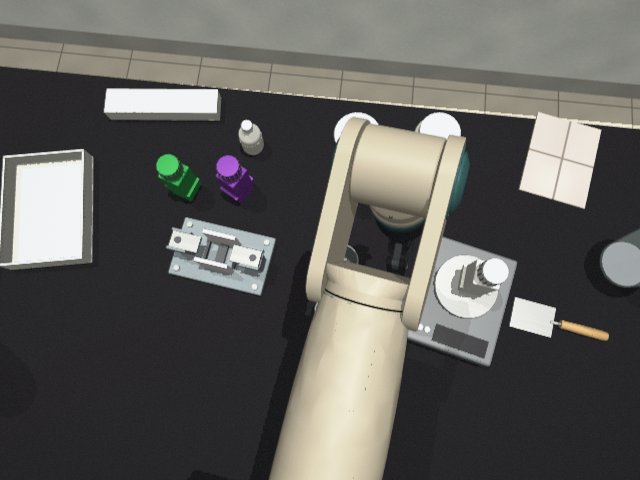

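The can stands upright and alone on the pan: scene cap (125, 215 in the crop), top cap (271, 495). I'll check the centring numerically.

```bash
python3 - <<'E'
from canpose import *
f=grab('scene');t=grab('top')
a=atz(f,230+527/4.286,100+248/4.286,64);b=atz(f,230+467/4.286,100+382/4.286,64); d=(b-a)/np.linalg.norm(b-a); n=np.array([d[1],-d[0],0]); print('scene base c',((a+b)/2-24*n).round(1),'pan scene',atz(f,334.5,171,64).round(1))
print('top cap',atz(t,271,495,214).round(1),'center',atz(t,276,483,139).round(1),'pan top',atz(t,286.4,466.4,64).round(1))
obj=[(24,-25,0),(24,25,0),(24,-25,110),(24,25,110),(-24,-25,110),(0,0,150)]
px=[(230+u/4.286,100+v/4.286) for u,v in [(527,248),(467,382),(293,190),(238,335),(222,146),(131,213)]]
c,M,s=canfit(f,obj,px,np.array([522,-268,202.]),-6);print('z',M[:,2].round(3),'base',(c-138*M[:,2]).round(1),'mid',(c-63*M[:,2]).round(1))
i=t['image'][240:330,410:530];cv2.imwrite('pics/t43.png',cv2.resize(i,(800,600),interpolation=cv2.INTER_CUBIC)[:,:,::-1])
E
```

```text
scene base c [ 530.1 -270.8   64. ] pan scene [ 529.9 -266.    64. ]
top cap [ 533.7 -269.2  214. ] center [ 536.2 -272.1  139. ] pan top [ 524.6 -262.5   64. ]
z [0.015 0.01  1.   ] base [ 521.3 -268.    54.3] mid [ 522.4 -267.3  129.3]
```

View pics/t43.png

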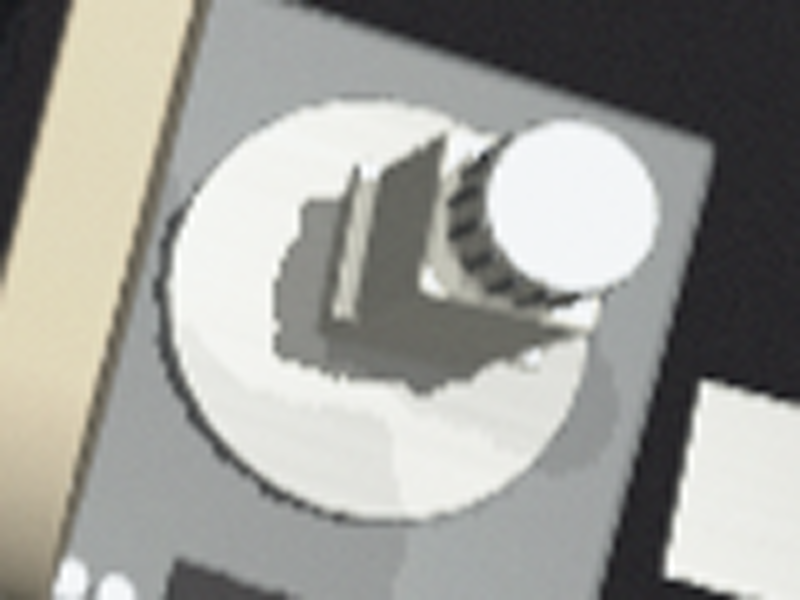

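View pics/s42.png

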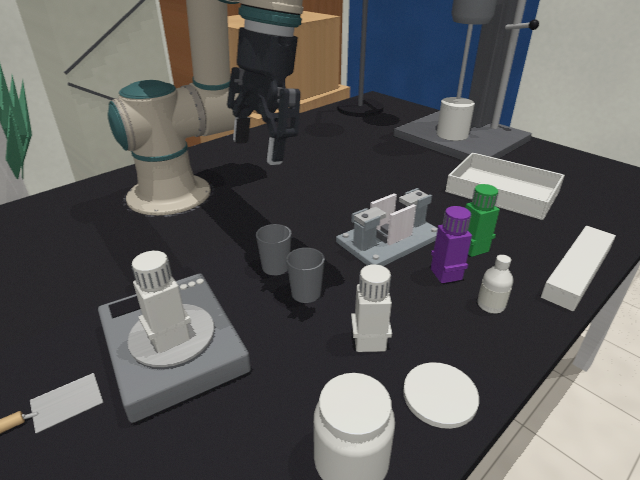

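Offset from the pan centre is 5 mm (scene) or about 11 mm (top, by the cap); tilt is about 0.02 rad. The cups, spare can and look-alikes are where they were, and the robot is clear. Handing in.

```bash
python3 -c "
from h import *
print(ticket.sign_off())"
```

```text
the job is handed in; nothing more can be done
None
```

The can is out of the clamp and standing upright, released, on the balance's pan. I handed the job in at about 29 s of the 48 s allowed; no verdict was reported.

**Rocking:**
- The first rock to +y pushed the left shoe only about 4.5 mm back, and the pads then slipped off the cap.
- After regripping, I rocked to −y (right shoe about 7 mm, later 9 mm) and then to +y (left shoe about 10 mm). Step 1 should therefore have been met by the right shoe and step 2 by the second +y rock.

**Pull:**
- Two attempts to lift the can caught at about 30 N under the left shoe. I worked the rib past one shoe and then the other, and the can came up freely.

**Placing:**
- Touchdown was at about 14 N. I levelled the can by pressing lightly and nudging the cap before letting go.

**Last checks:**
- **Position:** the scene camera puts the can's base about 5 mm from the pan centre. The top camera puts the cap about 11 mm off, and its landmark for the can's middle about 15 mm off. All are under the 25 mm limit.
- **Tilt:** about 0.02 rad.
- **Surroundings:** the cups and spare can show no movement in the scene picture, but the arm hid them from the top camera and the network did not detect the spare can there.
- **Robot:** it touches nothing, with force readings near zero.

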